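# Clamp a housing in a turnbuckle jig

## Task

Stand the square-footed aluminium housing upright on the jig's bed between the two jaws, square to them, and let go of it. Then turn the turnbuckle by its cross bars so that both jaws draw in together and clamp the housing firmly by feel, with about 20 N and never more than 45 N, and let go. Leave the other things on the bench where they are.

Things in the scene. Friction and masses are not known exactly. Their poses are not given: they have to be found in the camera images.
- housing_mid (a point): Centre (half-way up) of the workpiece, a plain aluminium housing 82 mm high, 0.2 to 0.42 kg. Foot: block 50 mm (its x) by 44 mm (its y) by 45 mm high; on it, centred, a round neck of 32 mm diameter from 4 to 41 mm above this point: grip it there. z is up. Its y must lie along the bed's y, either way round. Starting yaw within 0.5 rad of the world axes.
- housing: The same housing; origin at the centre of its underside. On the bed its underside is 45 mm above the bench and its neck stands above all parts of the jaws.
- bed (a point): Centre of the top of the jig's bed, a steel pad 50 (x) by 36 mm (y), 45 mm above the bench; the housing stands on it, housing_mid 41 mm above this point. x points across to the turnbuckle, y along the jaws' closing direction (jaws left at +y, right at -y), z up.
- jaw_left: Sliding carriage and jaw at the bed's +y side: rubber pad 36 mm wide, 6 to 36 mm above the bed; the block behind reaches 39 mm above it. At the start the pad face is 27.5 to 35.5 mm from the bed's centre along y: its nose was screwed out by an unmeasured amount, different left and right. Origin: the jig's, on the bench, 60 mm along +x from the bed's centre; moves along the bed's -y.
- jaw_right: The same at the bed's -y side, with the same origin at the start; moves along the bed's +y. One pad may touch first and slide the housing (1 to 3 N) until the other bears too. The pads are sprung: after both bear, each further radian of the turnbuckle adds about 38 N of clamping force (20 N is reached about 0.55 rad on).
- screw_axis (a point): Centre of the turnbuckle, fixed to the jig, 115 mm along x from the bed's centre, 90 mm above the bench; axes parallel to the bed's, y is the axis of rotation. Steel open-frame body, 107 mm long along y, radius up to 19 mm. In its middle (plane y = 0) four round cross bars, 10 mm diameter, stand out at quarter turns to a radius of 64 mm.
- bar_grip (a point): Point on one cross bar at 50 mm radius (turns with the body); at the start this bar leans 0.6 rad from upright to screw_axis -x (towards the bed), the others follow at quarter turns. A bar can be pinched here from above, fingers closing along screw_axis y, and carried round with the gripper upright, pivoting between the pads, up to 1 rad either side of upright. Beside it no part is higher than 109 mm above the bench.
- turnbuckle (a joint): Turnbuckle angle, rad: 0 at the start, 7.5 at most. Grows as an upright bar's top moves to screw_axis +x (away from the bed); draws both jaws in together, each 16 mm per turn (2.55 mm/rad). Turning takes 0.22 N m of friction (4.4 N at 50 mm) plus 5.1 mN m per N of clamping force once both pads bear (20 N: 2 N more at 50 mm). Pinching a bar adds or hides up to 4 N, in the same way on every bar: compare with free turning. Self-locking.
- jig: The jig's fixed grey base, 240 x 260 x 14 mm; origin on the bench under its centre, 60 mm along the bed's +x from the bed's centre. It does not move.
- post: Bystander: steel post of stacked discs, 60 mm high, 60 mm foot; origin under its centre. It and the housing stand side by side on the left, in either order.
- dish: Bystander: white ceramic dish, 80 mm across, 18 mm high; origin under its centre.
- flask: Bystander: small amber bottle, 48 mm across, 95 mm high; origin under its centre.
- driver: Bystander: screwdriver 170 mm long, lying; origin under its middle.
- tray: Bystander: black divided tray 120 x 160 x 30 mm; origin under its centre.
- spool: Bystander: brass disc 44 mm across, 30 mm high; origin under its centre.

How it is judged:
By the outcome, as a careful person would: the job done as asked, in the order asked, and still so for the second after the job is handed in, with the robot touching nothing.
It also fails if it takes over 72 s, if anything falls off the work surface, if the arm or the gripper's body presses on something with over 40 N, if the wrist force passes 120 N, or if a joint passes its speed limit or range.

## Robot

A 7-joint arm with a two-finger parallel gripper is mounted at the origin on the work surface. World frame = base frame: x ahead of the robot, y to its left, z up, the work surface at z = 0. Lengths are in m, angles in rad, forces in N, time in s.
With the tool pointing down it reaches from about 0.425 to 0.925 m from the base axis. Payload 6.8 kg.
Tool frame: the origin (TCP) lies on the centre line of the jaws, within the pads' length; the fingertips stand bot.finger_overhang ahead of it and the grasp point (between the pads) lies 3 mm ahead of it (bot.finger_overhang is the distance from the TCP to the fingertips, in m); z points along the fingers, y is the direction in which the jaws open and shut (so a half turn about z gives the same grasp; the last joint's range is limited). The gripper opens to 85 mm and grips with 20 to 120 N. Pads are 22 mm wide; open, the fingers measure 114 mm over their backs; the gripper's body (76 mm by 85 mm) begins 54 mm behind the grasp point. The pads swing forward as they close: fully open they stand 13 mm farther back than shut.
Start: joints at [-1.298, 0.477, 0.022, 1.555, -0.011, 1.109, -0.083], TCP at [0.251, 0.627, 0.253] pointing down, gripper open.
Joint ranges: [-2.96, 2.96], [-0.34, 2.1], [-1.41, 1.46], [0.24, 2.44], [-1.37, 4.51], [0.17, 1.92], [-2.96, 2.96]. Speed limits (rad/s): [2.39, 2.39, 3.14, 3.14, 3.14, 3.14, 3.14].

## Interface

Orientations are given as a unit quaternion [w, x, y, z].
In Python, from station import bot gives the robot as it stands.
- The arm moves only by the tool drive_tool, never from a script. Its argument "increments" is text: rows parted by semicolons, each of 4 numbers parted by spaces: the shift along the world's x, y, z in m, then the turn about the world's z in rad. In form: tx ty tz spin; .... A call has 1 to 12 rows; each row shifts and turns the commanded pose from where the row before left it; what a row does not reach is not made up. A row lasts 1/12 s, in which the tool goes at most 41.7 mm and 7.16 degrees, less where a joint would pass 70% of its speed; a pose out of reach is approached as far as the arm can. A call is refused whole if a number of a shift passes 0.0417 or a number of a turn 0.125, either way. A call with a gripper value outside its range is refused whole. "grip" is the opening, from 0 (shut) to 1 (fully open), set as the call begins (left out, the last holds). The fingers move at their own pace and stop on an object; "squeeze" is the grip in N (left out, the last holds). Time passes only in rows, so rows that do not move let the fingers close. It gives the time, the measured TCP pose, the force and the opening at its end, in the units of the state.
- bot.get_obs(): the state, without advancing time (a new reading comes with each control period).
- bot.read_camera(name): name is "side" or "top"; returns the picture (400x640x3 uint8, red, green, blue); there is no depth.
- bot.calibration(name): a dict with "fx", "fy", "cx", "cy" (pixels), "camera_from_world" (4x4, takes a point from world to camera coordinates). Camera axes: x right, y down, z forward; pixel columns grow to the right and rows downward; lengths in m; the calibration is good to about 2 mm. A picture is of the moment at which its call begins. calibration takes no time and is no camera call.
- bot.hand_in(): hands the job in, once; it reports no verdict.
The state is a dict: "t": time; "q": joint angles; "joint_vel": joint speeds; "joint_torque": joint torques, N m; "eef_pos": TCP position; "tool_rot": TCP orientation; "contact_force": force on the tool from outside, world axes, zero at the start; "torque": the same for the moment, N m; "gripper_width": opening from 0.0 (shut) to 1.0 (fully open).
Only numpy, scipy, OpenCV 4.12 (cv2) and the standard library are available. Lean on these libraries where they do the work, as an engineer would, in place of code of your own. Each camera call takes 0.05 s, during which the arm holds its last target.

## Working session

There is one attempt and no reset: what is moved stays moved. The work goes in short steps, Python scripts to look and compute and a tool call to move; the robot and the scene stay as the last step left them, time stands still between calls to the robot, and variables do not carry over. Pictures are saved under pics/ and viewed, and the job is handed in when it is done.

Besides the shell and the picture viewer there is one more tool, called by a JSON object that holds its "name" and its "arguments", one argument or row to a line. drive_tool: Moves the arm, as the interface text tells. Its arguments: {"type":"object","properties":{"increments":{"type":"string"},"grip":{"type":"number"},"squeeze":{"type":"number"}},"required":["increments"]}

```bash
ls; mkdir -p pics
python3 - <<'E'
from station import bot
import cv2, numpy as np
for n in ("side","top"):
    im=bot.read_camera(n); cv2.imwrite(f"pics/{n}0.png",im[:,:,::-1])
    c=bot.calibration(n); print(n,c["fx"],c["fy"],c["cx"],c["cy"]); print(np.round(c["camera_from_world"],4).tolist())
o=bot.get_obs(); print({k:np.round(v,3).tolist() for k,v in o.items()}, bot.finger_overhang)
E
```

```text
pics
side 498.863180469479 498.863180469479 329.46387264566397 201.49937845305556
[[0.7845, -0.6201, 0.0102, -0.3979], [-0.3771, -0.4901, -0.7859, 0.3055], [0.4923, 0.6126, -0.6183, 1.2589], [0.0, 0.0, 0.0, 1.0]]
top 495.2206797358973 495.2206797358973 321.0930975107246 193.76261989953878
[[-0.0084, -0.9999, 0.0067, 0.0062], [-0.9824, 0.007, -0.1867, 0.5487], [0.1866, -0.0082, -0.9824, 1.2687], [0.0, 0.0, 0.0, 1.0]]
{'t': 0.1, 'q': [-1.298, 0.478, 0.022, 1.556, -0.011, 1.109, -0.083], 'joint_vel': [-0.001, 0.001, 0.001, -0.0, -0.0, -0.0, 0.0], 'joint_torque': [0.005, -59.776, 1.614, -28.195, 0.013, 0.005, 0.0], 'eef_pos': [0.251, 0.626, 0.252], 'tool_rot': [-0.0, 0.189, 0.982, -0.001], 'contact_force': [0.923, -1.19, -0.476], 'torque': [-0.006, -0.018, 0.029], 'gripper_width': 1.002} 0.022
```

View pics/side0.png

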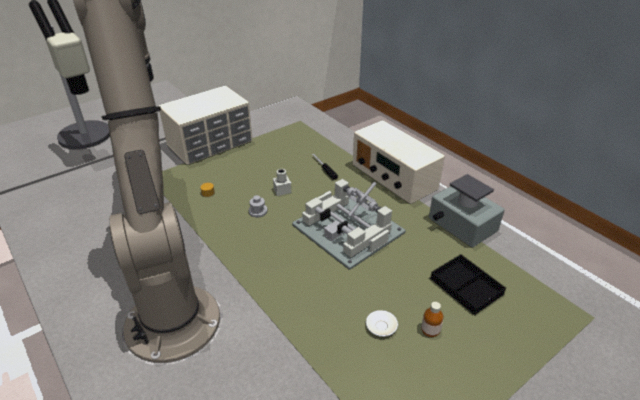

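View pics/top0.png

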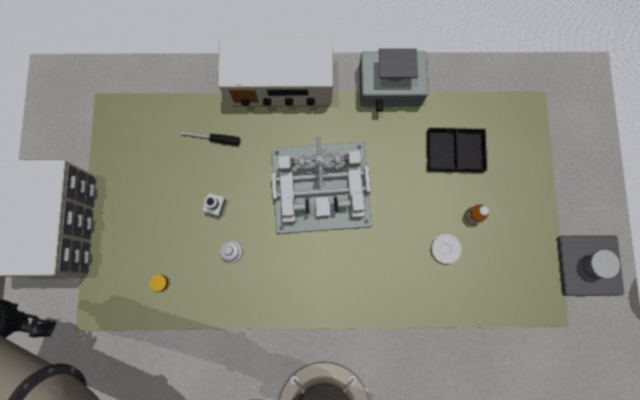

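The side picture shows the housing near (282,183) and the post near (257,207). In the top picture the housing is at (214,205), the bed at (322,207) and the turnbuckle near (320,165). I'll zoom in on each.

Run:
```python
import cv2, numpy as np
t=cv2.imread("pics/top0.png"); s=cv2.imread("pics/side0.png")
def crop(im,x0,y0,w,h,f,n): cv2.imwrite(n,cv2.resize(im[y0:y0+h,x0:x0+w],None,fx=f,fy=f,interpolation=cv2.INTER_CUBIC))
crop(t,265,130,115,110,5,"pics/t_jig.png")
a=cv2.resize(t[185:225,195:235],None,fx=10,fy=10,interpolation=cv2.INTER_CUBIC)
b=cv2.resize(s[163:203,262:302],None,fx=10,fy=10,interpolation=cv2.INTER_CUBIC)
cv2.imwrite("pics/h.png",np.hstack([a,b]))
crop(s,285,170,130,100,6,"pics/s_jig.png")
```

```text
(no output)
```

View pics/t_jig.png

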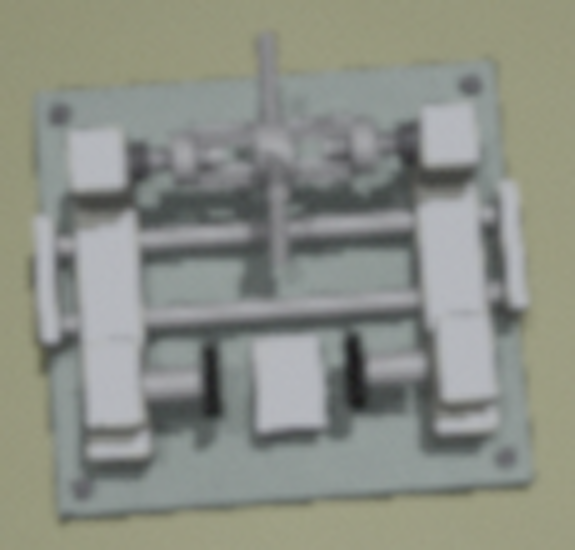

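View pics/h.png

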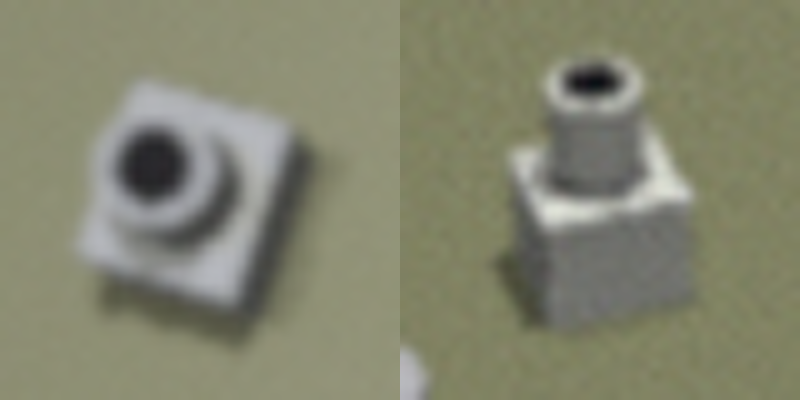

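View pics/s_jig.png

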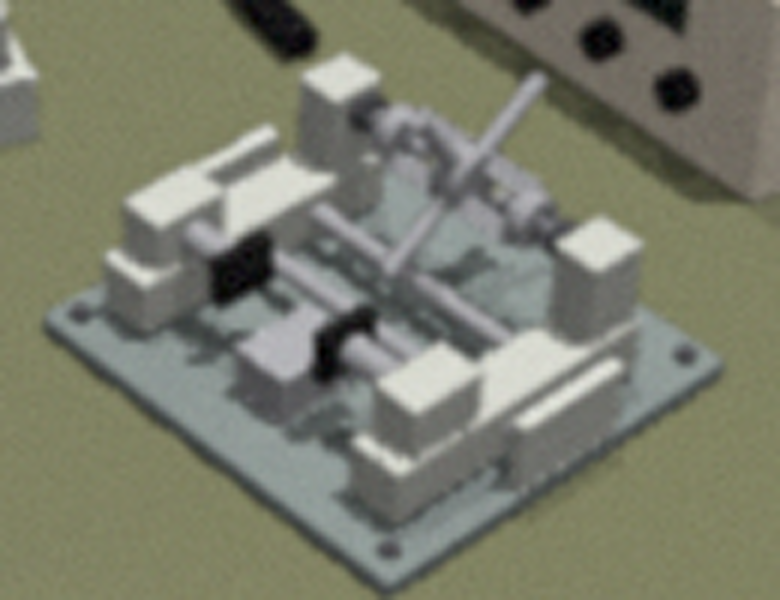

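```bash
cat > h.py <<'E'
import numpy as np, cv2
from station import bot
def cast(n,uv,z):
    c=bot.calibration(n); M=np.array(c["camera_from_world"]); R=M[:3,:3]; o=-R.T@M[:3,3]
    uv=np.atleast_2d(uv).astype(float)
    d=np.c_[(uv[:,0]-c["cx"])/c["fx"],(uv[:,1]-c["cy"])/c["fy"],np.ones(len(uv))]@R
    return (o+d*((z-o[2])/d[:,2])[:,None])
def proj(n,p):
    c=bot.calibration(n); M=np.array(c["camera_from_world"]); q=np.atleast_2d(p)@M[:3,:3].T+M[:3,3]
    return np.c_[c["fx"]*q[:,0]/q[:,2]+c["cx"],c["fy"]*q[:,1]/q[:,2]+c["cy"]]
def up(p,f,x0,y0): return (np.array(p)+.5)/f-.5+[x0,y0]
E
python3 - <<'E'
from h import *
for n,f,x0,y0,P,H,B,J in [("top",5,265,130,[(35,92),(492,58),(535,485),(62,520)],[(60,113),(471,84),(506,457),(83,489)],None,None),
   ("side",6,285,170,[(45,322),(388,592),(722,365),(0,0)],[(82,313),(389,549),(686,355)],None,None)]:
    Q=cast(n,up(P,f,x0,y0),.014)[:,:2]; S=cast(n,up(H,f,x0,y0),.014)[:,:2]
    print(n,np.round(Q,4).tolist(),np.round(Q.mean(0),4)); print(np.round(S,4).tolist(), np.round(S.mean(0),4))
    if n=="top":
        for a in(Q,S): d=a[0]+a[1]-a[2]-a[3]; print("yaw",np.arctan2(d[1],d[0]),"y-axis", (lambda e:np.arctan2(-e[0],e[1]))(a[0]+a[3]-a[1]-a[2]), [np.linalg.norm(a[i]-a[i-1]).round(4) for i in range(4)])
    else:
        for a in(Q,S): m=(a[0]+a[2])/2; print("diag mid",m)
# housing
top=cast("top",up([(145,78),(300,125),(243,305),(75,250)],10,195,185),.045)[:,:2]
print("foot",top.round(4).tolist(),top.mean(0),[np.linalg.norm(top[i]-top[i-1]).round(4) for i in range(4)])
print("hole top",cast("top",up([(153,165)],10,195,185),.082), "side",cast("side",up([(192,80)],10,262,163),.082))
E
```

```text
top [[0.6868, 0.1386], [0.7049, -0.1171], [0.4643, -0.1346], [0.4472, 0.1216]] [0.5758 0.0022]
[[0.6746, 0.1246], [0.6899, -0.1049], [0.4797, -0.1192], [0.4639, 0.1104]] [0.577  0.0027]
yaw 0.07176010124027758 y-axis 0.06854044491103028 [np.float64(0.2402), np.float64(0.2563), np.float64(0.2413), np.float64(0.2567)]
yaw 0.0675422900643322 y-axis 0.06741229930351843 [np.float64(0.2111), np.float64(0.23), np.float64(0.2107), np.float64(0.2301)]
side [[0.4515, 0.1162], [0.4673, -0.1395], [0.7047, -0.1214], [0.598, 0.3722]] [0.5554 0.0569]
[[0.4707, 0.1104], [0.4858, -0.1183], [0.6956, -0.1047]] [ 0.5507 -0.0375]
diag mid [ 0.5780789  -0.00262298]
diag mid [0.58315576 0.00283056]
foot [[0.556, 0.3018], [0.5429, 0.26], [0.4944, 0.2737], [0.5095, 0.3188]] [0.52567354 0.28858385] [np.float64(0.0495), np.float64(0.0438), np.float64(0.0504), np.float64(0.0475)]
hole top [[0.52576372 0.29074143 0.082     ]] side [[0.53148781 0.29161819 0.082     ]]
```

Run:
```python
from h import *
t=cv2.imread("pics/top0.png")
x0,y0=195,185
c=t[y0:225,x0:235]; f=8
u=cv2.resize(c,None,fx=f,fy=f,interpolation=cv2.INTER_CUBIC)
hsv=cv2.cvtColor(u,cv2.COLOR_BGR2HSV)
print(hsv[::20,::20,1]); print(hsv[::20,::20,2])
for thr in (150,160,170):
  for st in (35,45):
    m=((hsv[...,1]<st)&(hsv[...,2]>thr)).astype(np.uint8)
    cs,_=cv2.findContours(m,cv2.RETR_EXTERNAL,cv2.CHAIN_APPROX_NONE); k=max(cs,key=cv2.contourArea)
    w=cast("top",up(k[:,0,:],f,x0,y0),.045)[:,:2]
    r=cv2.minAreaRect((w*1000).astype(np.float32)); print(thr,st,cv2.contourArea(k),r)
# tool
```

```text
[[49 51 50 52 48 47 52 48 48 46 53 50 48 48 49 49]
 [49 48 49 49 49 48 47 51 48 48 50 51 48 49 47 47]
 [50 47 49 46 49 50 51 48 47 49 46 48 48 46 47 47]
 [49 52 48 49 50 42 31 41 48 50 48 47 47 47 47 45]
 [52 51 48 52 52 14  7  7  6 23 40 48 46 47 45 47]
 [48 52 49 48 34  8 11 10  9 10  7  3 39 47 47 45]
 [50 52 47 48  5 11 18  4  9  2  4  9 26 49 46 45]
 [48 51 50 46  3 11 18 13 11  3  5  4 17 50 50 48]
 [48 50 47 46  3 12  8 11 10  7  9  6 34 49 47 47]
 [51 50 48 32  7  5  8  9 11  8  5 18 48 47 47 49]
 [48 48 45 22 10  3 10 12  0  3  8 23 50 47 49 49]
 [48 47 48 46 38  6  4  6 10 11  5 41 48 47 47 49]
 [50 48 49 47 53 52 47 30  7  8  7 48 51 49 49 47]
 [47 48 49 50 48 48 49 53 51 50 46 52 48 46 47 49]
 [45 48 47 50 50 50 48 48 49 51 47 47 45 47 47 47]
 [45 45 47 48 51 49 50 50 46 48 47 46 47 47 44 47]]
[[140 140 142 141 142 141 143 142 142 144 144 143 144 144 146 146]
 [141 142 141 141 141 142 141 141 144 144 143 145 144 145 146 145]
 [142 140 140 140 141 143 141 143 142 145 144 143 144 145 146 147]
 [140 141 142 141 142 141 147 143 142 144 144 145 145 146 147 146]
 [141 140 142 1
[... 787 characters left out ...]
]]
150 35 15921.0 ((527.4938354492188, 293.16571044921875), (50.04499435424805, 52.47825241088867), 74.21055603027344)
150 45 15923.0 ((527.4938354492188, 293.16571044921875), (50.04499435424805, 52.47825241088867), 74.21055603027344)
160 35 8571.0 ((527.0557861328125, 292.7613220214844), (47.12881088256836, 49.736732482910156), 73.21744537353516)
160 45 8571.0 ((527.0557861328125, 292.7613220214844), (47.12881088256836, 49.736732482910156), 73.21744537353516)
170 35 3031.0 ((543.1289672851562, 284.64361572265625), (42.043479919433594, 17.440767288208008), 60.099342346191406)
170 45 3031.0 ((543.1289672851562, 284.64361572265625), (42.043479919433594, 17.440767288208008), 60.099342346191406)
```

{"name": "drive_tool", "arguments": {
  "increments": "0.023 -0.028 0 0.006; 0.023 -0.028 0 0.006; 0.023 -0.028 0 0.006; 0.023 -0.028 0 0.006; 0.023 -0.028 0 0.006; 0.023 -0.028 0 0.006; 0.023 -0.028 0 0.006; 0.023 -0.028 0 0.006; 0.023 -0.028 0 0.006; 0.023 -0.028 0 0.006; 0.023 -0.028 0 0.006; 0.023 -0.028 0 0.006"
}}

```text
t: 1.1
eef_pos: [0.5275, 0.289, 0.253]
tool_rot: [-0.0, 0.154, 0.988, -0.0]
contact_force: [0.2, 0.5, -0.6]
gripper_width: 0.997
```

Run:
```python
from h import *
s=bot.read_camera("side")[:,:,::-1]; t=bot.read_camera("top")[:,:,::-1]
cv2.imwrite("pics/side1.png",s)
cv2.imwrite("pics/c1.png",np.hstack([cv2.resize(s[90:210,230:330],None,fx=4,fy=4),cv2.resize(t[150:270,155:255],None,fx=4,fy=4)]))
p=bot.get_obs()["eef_pos"]
for dz in(-.022,-.003,0): print(proj("side",p+[0,0,dz]),proj("top",p+[0,0,dz]))
```

```text
[[279.79978738 132.26664456]] [[199.35763585 187.51261088]]
[[279.48382185 126.89894509]] [[197.38503269 185.83974151]]
[[279.43349117 126.04391518]] [[197.06754142 185.57049252]]
```

View pics/c1.png

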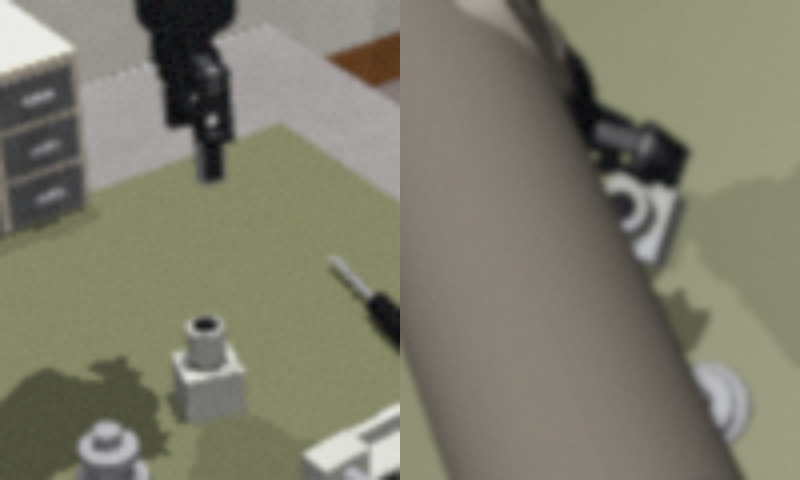

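The side view shows the gripper directly above the housing: neck near (281,171), finger tip near (282,134). I'm descending.

{"name": "drive_tool", "arguments": {
  "increments": "0 0 -0.02 0;0 0 -0.02 0;0 0 -0.02 0;0 0 -0.02 0;0 0 -0.02 0;0 0 -0.02 0;0 0 -0.02 0;0 0 -0.02 0;0 0 -0.01 0;0 0 -0.01 0;0 0 0 0"
}}

```text
t: 2.12
eef_pos: [0.5258, 0.2903, 0.0716]
tool_rot: [-0.001, 0.154, 0.988, -0.001]
contact_force: [-0.6, -0.1, -0.3]
gripper_width: 1.0
```

Run:
```python
from h import *
s=bot.read_camera("side")[:,:,::-1]
cv2.imwrite("pics/c2.png",cv2.resize(s[120:220,230:330],None,fx=6,fy=6))
o=bot.get_obs();print(o["eef_pos"],bot.finger_overhang)
```

```text
[0.52647157 0.29058403 0.07278449] 0.022
```

View pics/c2.png

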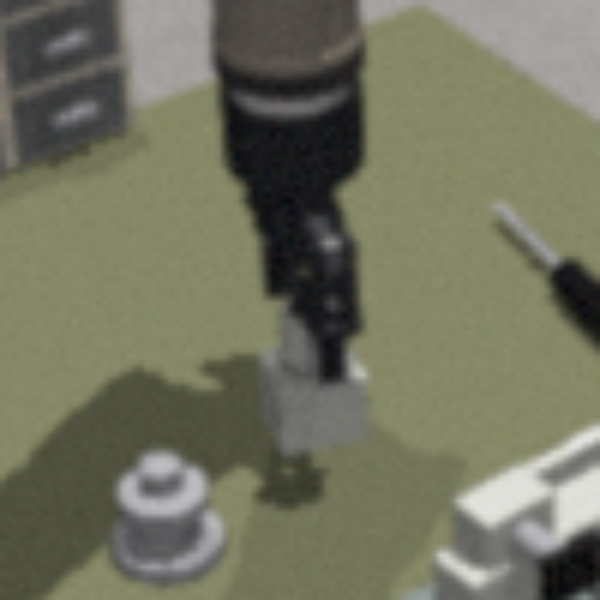

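The gripper straddles the neck, with the near finger in front of it and no contact with the foot. Closing now.

{"name": "drive_tool", "arguments": {
  "increments": "0 0 0 0;0 0 0 0;0 0 0 0;0 0 0 0;0 0 0 0;0 0 0 0;0 0 0 0;0 0 0 0;0 0 0 0",
  "grip": 0,
  "squeeze": 60
}}

```text
t: 2.92
eef_pos: [0.5275, 0.2911, 0.0743]
tool_rot: [0.001, 0.154, 0.988, 0.001]
contact_force: [-0.9, -0.3, 5.8]
gripper_width: 0.357
```

{"name": "drive_tool", "arguments": {
  "increments": "0 0 0.01 0;0 0 0.02 0;0 0 0.02 0;0 0 0.02 0;0 0 0.02 0;0 0 0.02 0;0 0 0.01 0;0 0 0 0"
}}

```text
t: 3.58
eef_pos: [0.5279, 0.2912, 0.1959]
tool_rot: [0.002, 0.154, 0.988, 0.001]
contact_force: [0.0, 0.5, -2.3]
gripper_width: 0.352
```

Run:
```python
from h import *
s=bot.read_camera("side")[:,:,::-1]
cv2.imwrite("pics/c3.png",cv2.resize(s[90:190,230:330],None,fx=6,fy=6))
o=bot.get_obs();print(o["eef_pos"],o["gripper_width"],o["contact_force"])
```

```text
[0.52712161 0.29082785 0.1940771 ] 0.35526966882122696 [-0.68146099 -0.52062624 -3.15213834]
```

View pics/c3.png

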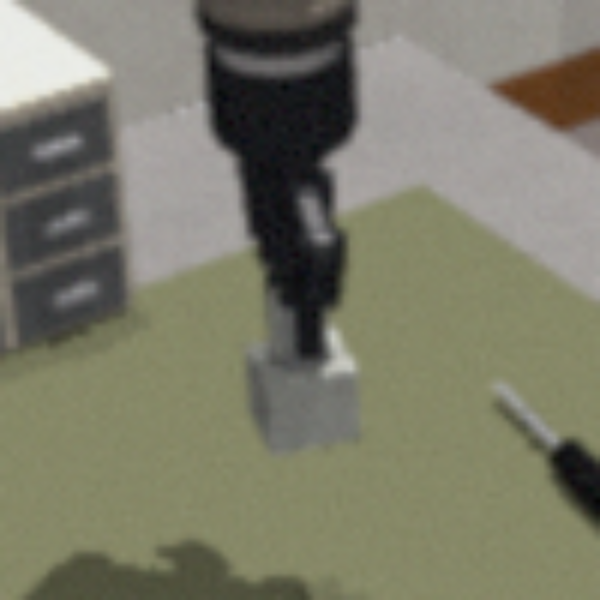

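Run:
```python
from h import *
t=cv2.imread("pics/top0.png"); s=cv2.imread("pics/side0.png")
a=cv2.resize(t[190:226,300:340],None,fx=14,fy=14,interpolation=cv2.INTER_CUBIC)
b=cv2.resize(s[200:250,312:362],None,fx=12,fy=12,interpolation=cv2.INTER_CUBIC)
cv2.imwrite("pics/bt.png",a);cv2.imwrite("pics/bs.png",b)
```

```text
(no output)
```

View pics/bt.png

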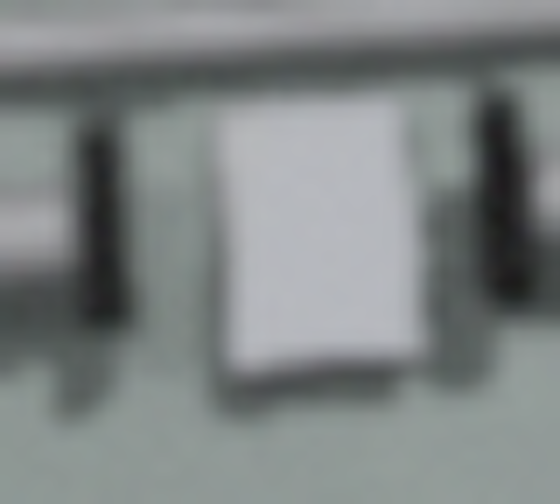

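View pics/bs.png

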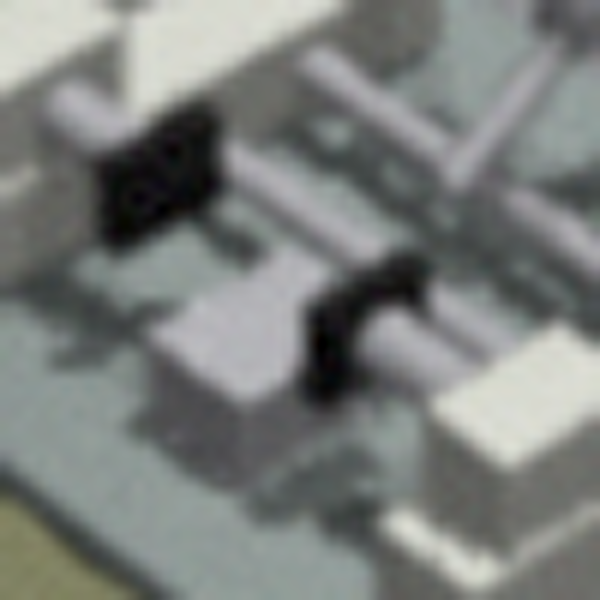

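Run:
```python
from h import *
for n in("top","side"):
    M=np.array(bot.calibration(n)["camera_from_world"]);print(n,-M[:3,:3].T@M[:3,3])
T=cast("top",up([(220,97),(403,97),(423,352),(230,372)],14,300,190),.045)[:,:2]
print("bed top",T.round(4).tolist(),T.mean(0))
S=cast("side",up([(278,248),(150,332),(240,395)],12,312,200),.045)[:,:2]
print("bed side",S.round(4).tolist(),(S[0]+S[2])/2)
c=(S[0]+S[2])/2
yaw=.068; ex=np.array([np.cos(yaw),np.sin(yaw)]); ey=np.array([-ex[1],ex[0]])
# pads in bed coords from top view, z=.081 & .066
for nm,p in (("L outer",[(80,125)]),("L inner bottom",[(128,320)]),("L inner mid",[(118,220)]),("R outer",[(522,180)]),("R inner",[(487,220)])):
    for z in(.051,.081):
        w=cast("top",up(p,14,300,190),z)[0,:2]-T.mean(0); print(nm,z,w@ex,w@ey)
# housing in the air, side camera
p=bot.get_obs()["eef_pos"]; zb=.195-.073
F=cast("side",up([(270,452),(358,438)],6,230,90),zb)[:,:2]; print("foot bottom",F,np.linalg.norm(F[0]-F[1]))
d=(F[1]-F[0])/np.linalg.norm(F[1]-F[0]); print("yaw",np.arctan2(d[1],d[0]),"centre",F.mean(0)+.022*np.array([-d[1],d[0]]),"tcp",p)
```

```text
top [0.30229709 0.01275244 1.34873482]
side [-0.19244885 -0.86831525  1.02253267]
bed top [[0.5427, 0.0176], [0.5425, -0.0174], [0.4932, -0.0207], [0.4896, 0.016]] [ 0.51700136 -0.00112508]
bed side [[0.5418, 0.0188], [0.4965, 0.0131], [0.4996, -0.0188]] [5.20686212e-01 1.24804586e-05]
L outer 0.051 0.022418693108643264 0.0439092052825398
L outer 0.081 0.016970342415994037 0.043551463799547885
L inner bottom 0.051 -0.015647250485028394 0.037495584004194636
L inner bottom 0.081 -0.02021562301111865 0.037286107509817396
L inner mid 0.051 0.0036150964525882715 0.038012502288611305
L inner mid 0.081 -0.0013985676686012912 0.037791076089032025
R outer 0.051 0.005523193065391527 -0.039046073320818254
R outer 0.081 0.00046541908640164957 -0.037486120742394304
R inner 0.051 -0.0016510652710098423 -0.031789268670782474
R inner 0.081 -0.006542990459682688 -0.030397073122610547
foot bottom [[0.5027749  0.28074033]
 [0.54781446 0.26320089]] 0.04833418832851528
yaw -0.3713553329213405 centre [0.53327801 0.29247101] tcp [0.52712161 0.29082785 0.1940771 ]
```

{"name": "drive_tool", "arguments": {
  "increments": "-0.0008 -0.024 0.005 0.03;-0.0008 -0.024 0.005 0.03;-0.0008 -0.024 0.005 0.03;-0.0008 -0.024 0.005 0.03;-0.0008 -0.024 0 0.03;-0.0008 -0.024 0 0.03;-0.0008 -0.024 0 0.03;-0.0008 -0.024 0 0.03;-0.0008 -0.024 0 0.03;-0.0008 -0.024 0 0.03;-0.001 -0.024 0 0.03;-0.001 -0.024 0 0.03"
}}

```text
t: 4.63
eef_pos: [0.5155, 0.0014, 0.2116]
tool_rot: [-0.002, -0.026, 1.0, -0.0]
contact_force: [-0.1, -0.6, -1.8]
gripper_width: 0.356
```

{"name": "drive_tool", "arguments": {
  "increments": "0 -0.0025 -0.02 0;0 0 -0.02 0;0 0 -0.02 0;0 0 -0.01 0;0 0 0 0"
}}

```text
t: 5.05
eef_pos: [0.5143, -0.0, 0.1401]
tool_rot: [-0.003, -0.026, 1.0, -0.0]
contact_force: [-0.8, -0.8, -2.8]
gripper_width: 0.359
```

Run:
```python
from h import *
s=bot.read_camera("side")[:,:,::-1]; t=bot.read_camera("top")[:,:,::-1]
cv2.imwrite("pics/s4.png",s)
cv2.imwrite("pics/c4.png",cv2.resize(s[165:250,300:400],None,fx=7,fy=7,interpolation=cv2.INTER_CUBIC))
cv2.imwrite("pics/t4.png",cv2.resize(t[150:240,265:380],None,fx=6,fy=6))
o=bot.get_obs();print(o["eef_pos"],o["gripper_width"],o["contact_force"])
q=o["tool_rot"];print("yaw",2*np.arctan2(q[2],q[1])-np.pi)
```

```text
[5.16539391e-01 2.17749305e-04 1.42905589e-01] 0.3554743160336065 [ 0.67426507  0.0542239  -3.54615285]
yaw 0.05144422264626858
```

View pics/c4.png

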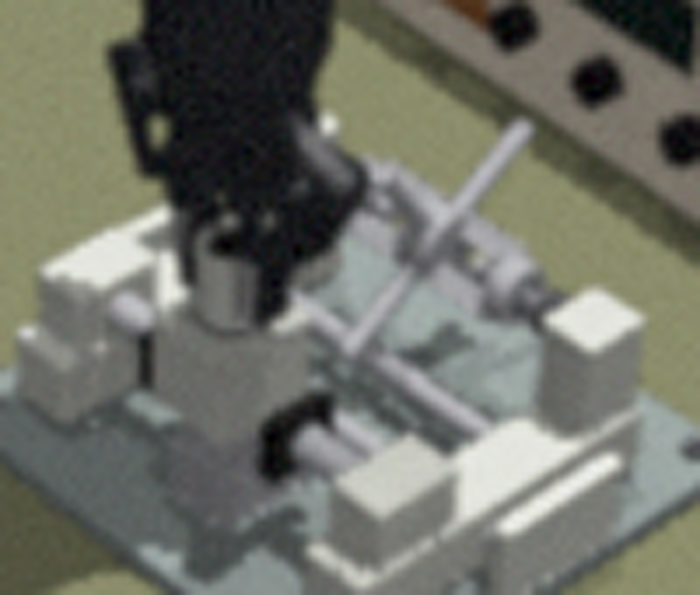

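View pics/t4.png

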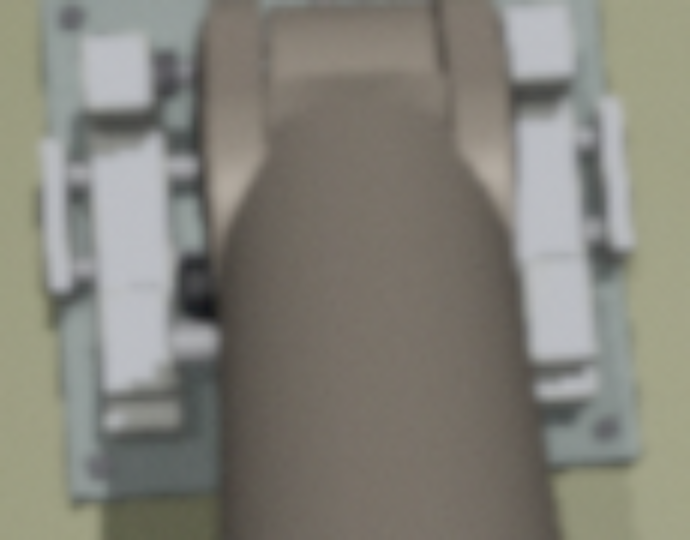

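Run:
```python
from h import *
s=cv2.imread("pics/s4.png")
cv2.imwrite("pics/c5.png",cv2.resize(s[205:245,312:352],None,fx=15,fy=15,interpolation=cv2.INTER_CUBIC))
yaw=.068; ex=np.array([np.cos(yaw),np.sin(yaw)]); ey=np.array([-ex[1],ex[0]])
for c in [(.5165,0),(.5207,0)]:
  for zb in (.069,):
    P=[np.r_[np.array(c)+a*ex*.025+b*ey*.022,z] for a,b,z in((-1,1,zb),(-1,-1,zb),(1,-1,zb),(-1,1,zb+.045),(-1,-1,zb+.045),(1,-1,zb+.045))]
    print(c,((proj("side",P)-[312,205]+.5)*15).round(0).tolist())
```

```text
(0.5165, 0) [[140.0, 243.0], [291.0, 354.0], [479.0, 242.0], [140.0, 65.0], [294.0, 175.0], [486.0, 64.0]]
(0.5207, 0) [[157.0, 234.0], [308.0, 345.0], [496.0, 234.0], [158.0, 57.0], [312.0, 166.0], [502.0, 56.0]]
```

View pics/c5.png

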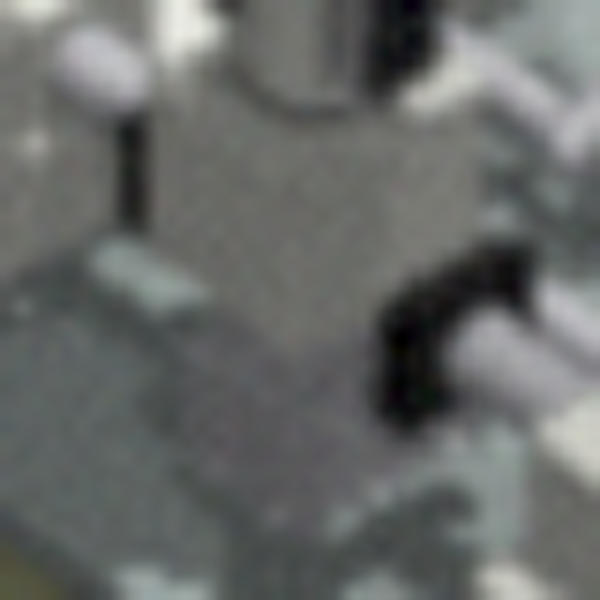

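{"name": "drive_tool", "arguments": {
  "increments": "0.001 0 -0.008 0;0 0 -0.008 0;0 0 -0.006 0;0 0 -0.002 0;0 0 0 0"
}}

```text
t: 5.57
eef_pos: [0.5179, 0.0002, 0.1193]
tool_rot: [-0.0, -0.026, 1.0, 0.0]
contact_force: [-0.2, -1.0, -2.5]
gripper_width: 0.358
```

Run:
```python
from h import *
s=bot.read_camera("side")[:,:,::-1]
cv2.imwrite("pics/s6.png",s)
cv2.imwrite("pics/c6.png",cv2.resize(s[185:250,305:375],None,fx=9,fy=9,interpolation=cv2.INTER_CUBIC))
o=bot.get_obs();print(o["eef_pos"],o["gripper_width"],o["contact_force"])
```

```text
[5.17910295e-01 2.00181703e-04 1.19275767e-01] 0.35478003877474706 [ 0.0714762   0.11353148 -2.27848173]
```

View pics/c6.png

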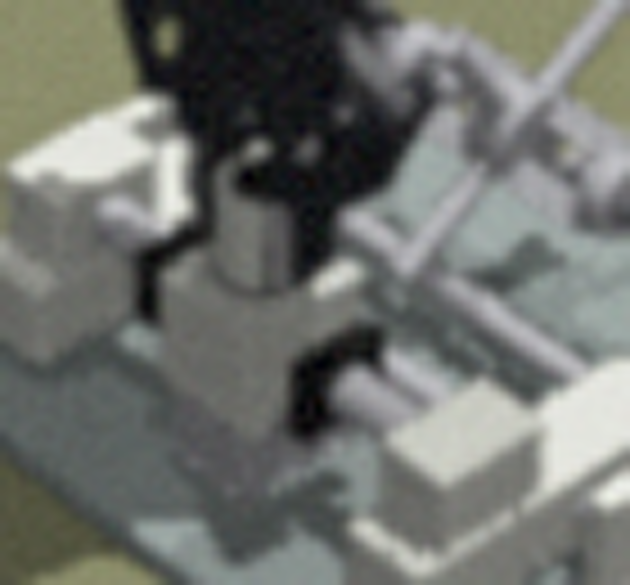

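The housing is over the bed between the pads, with its front bottom corner near (250,440) in the crop. It isn't touching down yet, so I'm lowering in 1 mm steps.

{"name": "drive_tool", "arguments": {
  "increments": "0 0 -0.001 0;0 0 -0.001 0;0 0 0 0"
}}

```text
t: 5.87
eef_pos: [0.5181, 0.0002, 0.1192]
tool_rot: [0.0, -0.025, 1.0, 0.0]
contact_force: [-7.6, -0.4, 19.9]
gripper_width: 0.354
```

Run:
```python
from h import *
o=bot.get_obs();print(o["eef_pos"],o["gripper_width"],o["contact_force"])
```

```text
[5.18132943e-01 1.85046558e-04 1.19192824e-01] 0.3538025128136032 [-7.57496269 -0.36677034 19.94065888]
```

{"name": "drive_tool", "arguments": {
  "increments": "0 0 0.001 0;0 0 0 0"
}}

```text
t: 6.03
eef_pos: [0.5182, 0.0002, 0.1192]
tool_rot: [0.001, -0.026, 1.0, 0.0]
contact_force: [-4.3, -0.2, 10.3]
gripper_width: 0.355
```

{"name": "drive_tool", "arguments": {
  "increments": "0 0 0 0;0 0 0 0;0 0 0 0;0 0 0 0;0 0 0 0;0 0 0 0",
  "grip": 0.7
}}

```text
t: 6.53
eef_pos: [0.5178, 0.0001, 0.1182]
tool_rot: [-0.0, -0.026, 1.0, -0.0]
contact_force: [-0.2, 0.0, 0.2]
gripper_width: 0.702
```

{"name": "drive_tool", "arguments": {
  "increments": "0 0 0.01 0;0 0 0.02 0;0 0 0.03 0;0 0 0.03 0;0.01 0 0.03 0.003;0.03 0 0.005 0.003;0.03 0 0 0.003;0.02 0 0 0.003;0 0 0 0.003"
}}

```text
t: 7.28
eef_pos: [0.6114, 0.0005, 0.2443]
tool_rot: [0.002, -0.033, 0.999, -0.0]
contact_force: [0.3, 0.7, 0.2]
gripper_width: 0.7
```

Run:
```python
from h import *
s=bot.read_camera("side")[:,:,::-1];t=bot.read_camera("top")[:,:,::-1]
cv2.imwrite("pics/s7.png",s);cv2.imwrite("pics/t7f.png",t)
cv2.imwrite("pics/c7.png",cv2.resize(s[165:255,295:395],None,fx=7,fy=7,interpolation=cv2.INTER_CUBIC))
cv2.imwrite("pics/t7.png",cv2.resize(t[140:235,265:380],None,fx=6,fy=6))
o=bot.get_obs();print(o["eef_pos"],o["gripper_width"],o["contact_force"])
q=o["tool_rot"];print("yaw",2*np.arctan2(q[2],q[1])-np.pi)
```

```text
[6.07848546e-01 7.04156181e-05 2.43431927e-01] 0.698102860687159 [-0.53845687 -0.37662869 -0.19613355]
yaw 0.06611065245567449
```

View pics/c7.png

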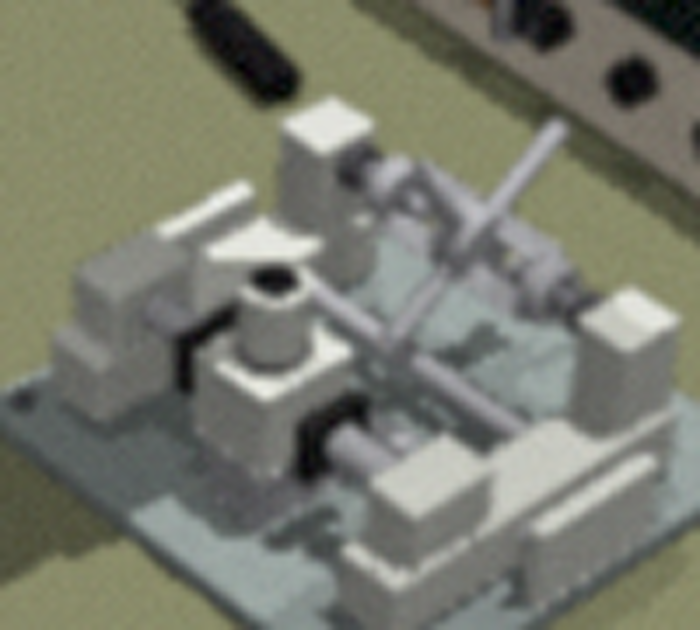

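View pics/t7.png

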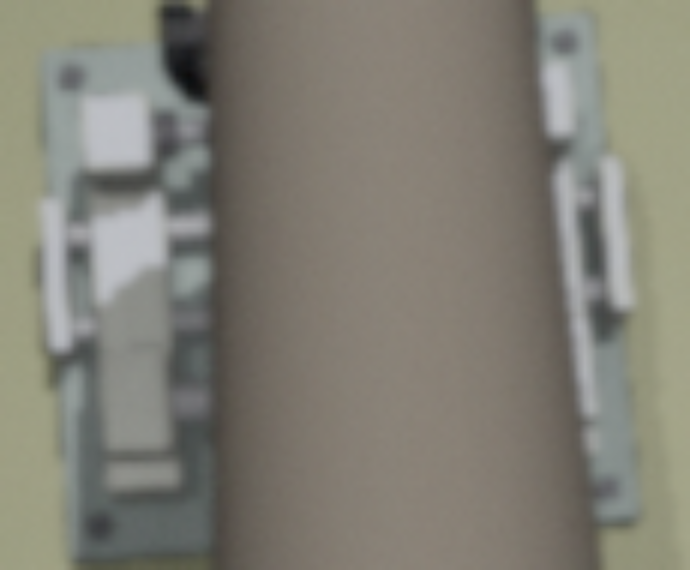

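Run:
```python
from h import *
print(cast("top",up([(279,290),(274,150)],5,265,130),.143), cast("top",up([(266,35)],5,265,130),.126))
# side: tip of bars in s_jig crop
print(cast("side",up([(537,80)],6,285,170),.126),cast("side",up([(395,270)],6,285,170),.143))
yaw=.068; ex=np.array([np.cos(yaw),np.sin(yaw)])
for b in [(.517,-.0011),(.5207,0),(.5185,-.0005)]:
    s=np.array(b)+.115*ex; print("axis",s)
    for th in(-.6,.97):
        p=np.r_[s+.064*np.sin(th)*ex,.09+.064*np.cos(th)]; print(th,p,((proj("top",p)-[265,130]+.5)*5-.5).round(),((proj("side",p)-[285,170]+.5)*6-.5).round())
```

```text
[[0.54694138 0.00428134 0.143     ]
 [0.61869899 0.00620707 0.143     ]] [[0.68414191 0.00975151 0.126     ]]
[[0.68650375 0.00894574 0.126     ]] [[ 0.51755939 -0.07791859  0.143     ]]
axis [0.63173422 0.00671397]
-0.6 [0.59568062 0.00425854 0.14282148] [[278. 195.]] [[408. 123.]]
0.97 [0.6844049  0.01030111 0.12617917] [[265.  34.]] [[532.  80.]]
axis [0.63543422 0.00781397]
-0.6 [0.59938062 0.00535854 0.14282148] [[276. 187.]] [[413. 119.]]
0.97 [0.6881049  0.01140111 0.12617917] [[263.  28.]] [[536.  76.]]
axis [0.63323422 0.00731397]
-0.6 [0.59718062 0.00485854 0.14282148] [[277. 192.]] [[410. 122.]]
0.97 [0.6859049  0.01090111 0.12617917] [[264.  32.]] [[534.  78.]]
```

The housing stands upright on the bed and square between the pads, foot at about (275,400) in the crop. The far bar's tip agrees with the predicted turnbuckle axis, about (0.633, 0.007). Going to pinch the bar leaning towards the bed.

{"name": "drive_tool", "arguments": {
  "increments": "-0.003 0.005 -0.02 0;0 0 -0.02 0;0 0 -0.02 0;0 0 -0.02 0;0 0 -0.02 0;0 0 -0.009 0;0 0 0 0",
  "grip": 0.6
}}

```text
t: 7.97
eef_pos: [0.6025, 0.005, 0.1325]
tool_rot: [-0.002, -0.033, 0.999, -0.0]
contact_force: [-0.5, 0.1, 0.2]
gripper_width: 0.603
```

Run:
```python
from h import *
s=bot.read_camera("side")[:,:,::-1]
cv2.imwrite("pics/c8.png",cv2.resize(s[150:240,305:405],None,fx=7,fy=7,interpolation=cv2.INTER_CUBIC))
o=bot.get_obs();print(o["eef_pos"],o["gripper_width"],o["contact_force"])
```

```text
[0.60371202 0.00507568 0.13400474] 0.6017623563107577 [0.28499222 0.1171917  0.89333147]
```

View pics/c8.png

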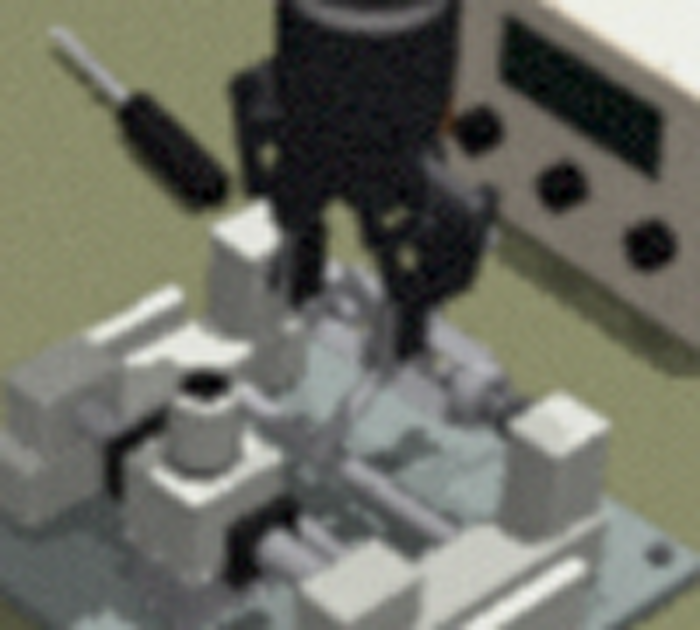

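The bar sits between the open fingers at about (375,320) in the crop, a little nearer the right one. Closing gently and watching the sideways force.

{"name": "drive_tool", "arguments": {
  "increments": "0 0 0 0;0 0 0 0;0 0 0 0;0 0 0 0;0 0 0 0;0 0 0 0;0 0 0 0",
  "grip": 0,
  "squeeze": 30
}}

```text
t: 8.6
eef_pos: [0.6056, 0.0047, 0.1356]
tool_rot: [0.001, -0.033, 0.999, -0.0]
contact_force: [-1.5, -2.7, 6.8]
gripper_width: 0.106
```

Run:
```python
from h import *
o=bot.get_obs();print(o["eef_pos"],o["gripper_width"],o["contact_force"],o["torque"])
yaw=.068; ex=np.array([np.cos(yaw),np.sin(yaw)])
ths=np.linspace(-.6,.97,15)
d=np.c_[np.outer(.05*np.diff(np.sin(ths)),ex),.05*np.diff(np.cos(ths))]
print(d.round(5))
```

```text
[0.60557962 0.00468694 0.13555499] 0.10620878092932469 [-1.50123342 -2.66223353  6.84385052] [-0.34450664  0.26743842  0.02759415]
[[ 4.78e-03  3.30e-04  2.90e-03]
 [ 5.08e-03  3.50e-04  2.35e-03]
 [ 5.31e-03  3.60e-04  1.76e-03]
 [ 5.47e-03  3.70e-04  1.15e-03]
 [ 5.57e-03  3.80e-04  5.30e-04]
 [ 5.59e-03  3.80e-04 -9.00e-05]
 [ 5.54e-03  3.80e-04 -7.20e-04]
 [ 5.43e-03  3.70e-04 -1.34e-03]
 [ 5.25e-03  3.60e-04 -1.94e-03]
 [ 5.00e-03  3.40e-04 -2.51e-03]
 [ 4.68e-03  3.20e-04 -3.06e-03]
 [ 4.31e-03  2.90e-04 -3.57e-03]
 [ 3.89e-03  2.60e-04 -4.03e-03]
 [ 3.41e-03  2.30e-04 -4.44e-03]]
```

Run:
```python
import numpy as np
yaw=.068
ths=np.linspace(-.6,.97,22)
s=.05*np.sin(ths); c=.05*np.cos(ths)
P=np.c_[s*np.cos(yaw),s*np.sin(yaw),c].round(4); D=np.diff(P,axis=0).round(4)
for i in range(0,21,7): print(ths[i+7].round(3),";".join("%g %g %g 0"%tuple(r) for r in D[i:i+7]))
```

```text
-0.077 0.0032 0.0002 0.002 0;0.0033 0.0002 0.0017 0;0.0034 0.0003 0.0015 0;0.0035 0.0002 0.0013 0;0.0036 0.0002 0.0009 0;0.0037 0.0003 0.0007 0;0.0037 0.0002 0.0005 0
0.447 0.0037 0.0003 0.0001 0;0.0037 0.0002 -0.0001 0;0.0037 0.0003 -0.0004 0;0.0037 0.0002 -0.0007 0;0.0036 0.0003 -0.001 0;0.0035 0.0002 -0.0012 0;0.0034 0.0003 -0.0015 0
0.97 0.0033 0.0002 -0.0017 0;0.0032 0.0002 -0.002 0;0.003 0.0002 -0.0022 0;0.0028 0.0002 -0.0025 0;0.0027 0.0002 -0.0026 0;0.0024 0.0002 -0.0028 0;0.0022 0.0001 -0.003 0
```

{"name": "drive_tool", "arguments": {
  "increments": "0.0032 0.0002 0.002 0;0.0033 0.0002 0.0017 0;0.0034 0.0003 0.0015 0;0.0035 0.0002 0.0013 0;0.0036 0.0002 0.0009 0;0.0037 0.0003 0.0007 0;0.0037 0.0002 0.0005 0"
}}

```text
t: 9.18
eef_pos: [0.6244, 0.006, 0.141]
tool_rot: [-0.006, -0.033, 0.999, -0.0]
contact_force: [-10.3, -1.1, 0.8]
gripper_width: 0.108
```

Run:
```python
from h import *
o=bot.get_obs();print(o["eef_pos"],o["contact_force"],o["torque"])
s=bot.read_camera("side")[:,:,::-1]
cv2.imwrite("pics/c9.png",cv2.resize(s[150:240,305:405],None,fx=7,fy=7,interpolation=cv2.INTER_CUBIC))
```

```text
[0.62443685 0.00595486 0.14099421] [-10.31285193  -1.09088132   0.80345624] [-0.31631364  2.33508103  0.05548642]
```

View pics/c9.png

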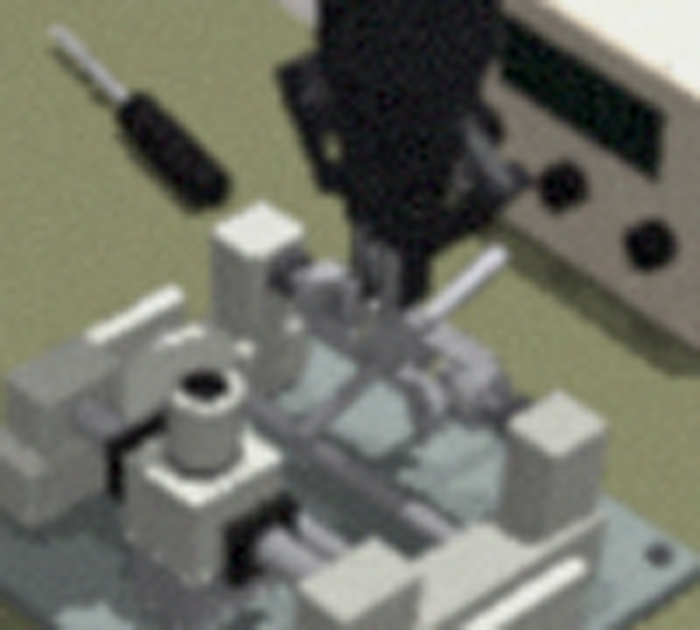

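The bar is turning: the next bar now shows at (500,255). Fx is about −10 N. Continuing.

{"name": "drive_tool", "arguments": {
  "increments": "0.0037 0.0003 0.0001 0;0.0037 0.0002 -0.0001 0;0.0037 0.0003 -0.0004 0;0.0037 0.0002 -0.0007 0;0.0036 0.0003 -0.001 0;0.0035 0.0002 -0.0012 0;0.0034 0.0003 -0.0015 0"
}}

```text
t: 9.82
eef_pos: [0.6549, 0.0085, 0.1382]
tool_rot: [0.0, -0.033, 0.999, 0.0]
contact_force: [-0.1, 0.7, 0.0]
gripper_width: 0.001
```

{"name": "drive_tool", "arguments": {
  "increments": "0.0033 0.0002 -0.0017 0;0.0032 0.0002 -0.002 0;0.003 0.0002 -0.0022 0;0.0028 0.0002 -0.0025 0;0.0027 0.0002 -0.0026 0;0.0024 0.0002 -0.0028 0;0.0022 0.0001 -0.003 0"
}}

```text
t: 10.4
eef_pos: [0.6744, 0.0099, 0.121]
tool_rot: [0.0, -0.033, 0.999, 0.0]
contact_force: [1.2, -0.1, -0.9]
gripper_width: -0.001
```

Run:
```python
from h import *
s=bot.read_camera("side")[:,:,::-1]
o=bot.get_obs();print(o["eef_pos"],o["contact_force"],o["torque"],o["tool_rot"])
cv2.imwrite("pics/c10.png",cv2.resize(s[150:240,305:405],None,fx=7,fy=7,interpolation=cv2.INTER_CUBIC))
```

```text
[0.67439454 0.00999341 0.12029621] [ 0.36821602  0.00087696 -0.84407568] [ 0.01678616  0.00093556 -0.01483016] [-3.01288111e-04 -3.31679876e-02  9.99449745e-01 -1.94115900e-05]
```

View pics/c10.png

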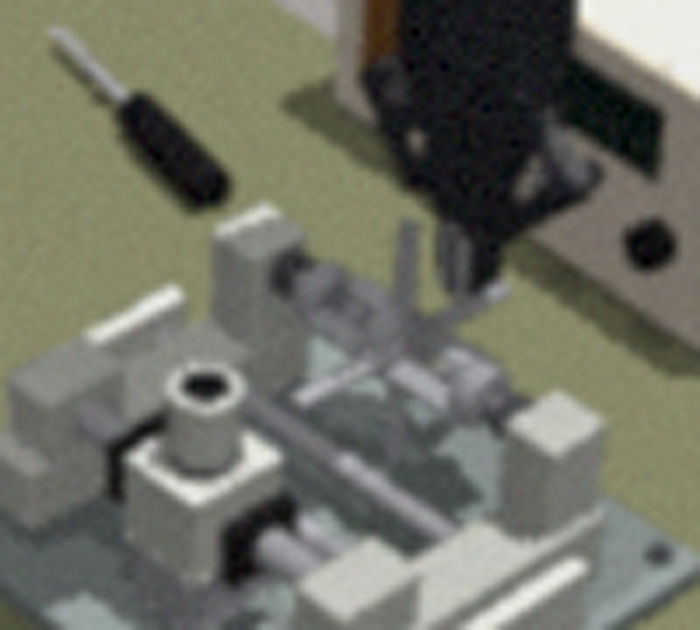

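The bar slipped out partway: the gripper reads shut, and the bar now stands about upright at (408,225)–(405,310) in the crop. I'll lift, measure its angle and regrip harder.

{"name": "drive_tool", "arguments": {
  "increments": "0 0 0.03 0;0 0 0.03 0;0 0 0.03 0;0 0 0 0",
  "grip": 0.5
}}

```text
t: 10.78
eef_pos: [0.6777, 0.0097, 0.2182]
tool_rot: [0.005, -0.033, 0.999, 0.0]
contact_force: [1.5, 0.6, 0.3]
gripper_width: 0.493
```

```bash
cat >> h.py <<'E'
YAW=.068; EX=np.array([np.cos(YAW),np.sin(YAW),0]); EY=np.array([-np.sin(YAW),np.cos(YAW),0])
AX={"top":np.array([.6317,.0063,.09]),"side":np.array([.6345,.0065,.09])}
def onplane(n,uv):
    "pixel -> (x,z) along EX and up, from axis, in the plane of the cross bars"
    a=cast(n,uv,0.)[0]; b=cast(n,uv,.2)[0]; ax=AX[n]
    k=((ax-a)@EY)/((b-a)@EY); p=a+k*(b-a)-ax
    return p@EX,p[2]
E
python3 - <<'E'
from h import *
s=bot.read_camera("side")[:,:,::-1]
cv2.imwrite("pics/s11.png",s)
cv2.imwrite("pics/c11.png",cv2.resize(s[165:235,325:405],None,fx=10,fy=10,interpolation=cv2.INTER_CUBIC))
o=bot.get_obs();print(o["eef_pos"],o["contact_force"])
E
```

```text
[0.67644359 0.0097184  0.21530123] [ 0.54932827  0.14194265 -0.67009419]
```

View pics/c11.png

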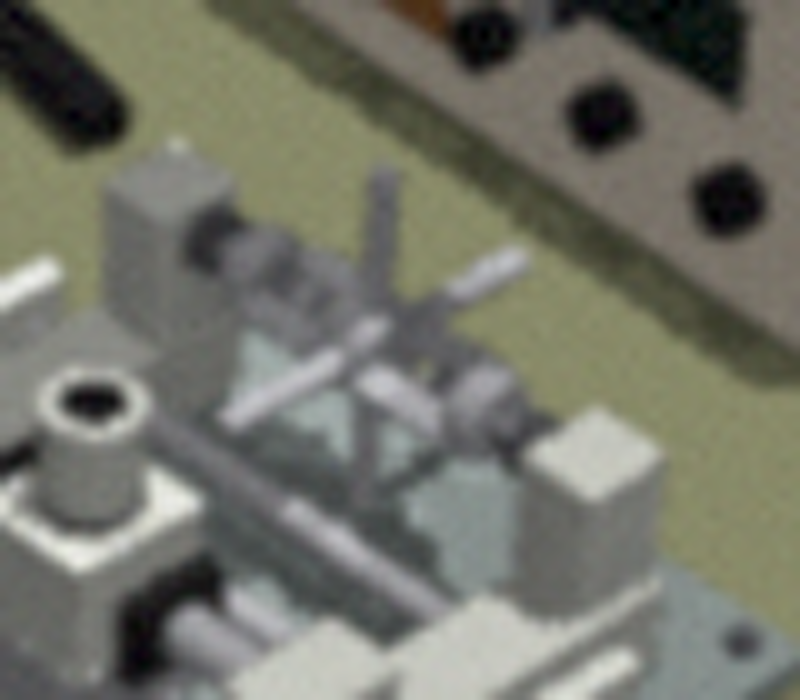

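Run:
```python
from h import *
for p in [(383,172),(522,260),(230,416),(368,498)]:
    x,z=onplane("side",up([p],10,325,165)); print(p,round(x,4),round(z,4),np.hypot(x,z).round(4),"th",np.arctan2(x,z).round(3))
```

```text
(383, 172) 0.0024 0.0636 0.0636 th 0.038
(522, 260) 0.0688 -0.0021 0.0688 th 1.602
(230, 416) -0.0578 0.0027 0.0579 th -1.524
(368, 498) 0.0051 -0.0636 0.0638 th 3.062
```

{"name": "drive_tool", "arguments": {
  "increments": "-0.02 -0.0016 0 0;-0.0215 -0.0016 0 0;0 0 -0.025 0;0 0 -0.025 0;0 0 -0.02 0;0 0 -0.003 0;0 0 0 0"
}}

```text
t: 11.42
eef_pos: [0.6311, 0.0066, 0.1363]
tool_rot: [-0.002, -0.033, 0.999, -0.0]
contact_force: [-0.5, -0.4, -0.3]
gripper_width: 0.499
```

{"name": "drive_tool", "arguments": {
  "increments": "0 0 0 0;0 0 0 0;0 0 0 0;0 0 0 0;0 0 0 0;0 0 0 0",
  "grip": 0,
  "squeeze": 80
}}

```text
t: 11.92
eef_pos: [0.6336, 0.0066, 0.1398]
tool_rot: [0.001, -0.033, 0.999, 0.0]
contact_force: [-1.5, -0.3, 5.7]
gripper_width: 0.092
```

Run:
```python
from h import *
o=bot.get_obs();print(o["eef_pos"],o["contact_force"],o["torque"],o["gripper_width"],o["tool_rot"])
s=bot.read_camera("side")[:,:,::-1]
cv2.imwrite("pics/c12.png",cv2.resize(s[165:235,325:405],None,fx=10,fy=10,interpolation=cv2.INTER_CUBIC))
for n,a,b in(("0.03-1.0",.03,1.0),):
    ths=np.linspace(a,b,13); P=np.c_[.05*np.sin(ths),.05*np.sin(ths)*.068,.05*np.cos(ths)].round(4);print(";".join("%g %g %g 0"%tuple(r) for r in np.diff(P,axis=0).round(4)))
```

```text
[0.63363647 0.00656922 0.13981486] [-1.46407594 -0.33760534  5.70416195] [-0.12234487  0.1768097   0.0200546 ] 0.09238870655426104 [ 1.26748961e-03 -3.30041185e-02  9.99454410e-01  6.72307396e-05]
0.004 0.0003 -0.0003 0;0.004 0.0002 -0.0006 0;0.004 0.0003 -0.0009 0;0.0038 0.0003 -0.0013 0;0.0037 0.0002 -0.0015 0;0.0036 0.0003 -0.0019 0;0.0035 0.0002 -0.0021 0;0.0032 0.0002 -0.0024 0;0.0031 0.0002 -0.0027 0;0.0028 0.0002 -0.0029 0;0.0026 0.0002 -0.0031 0;0.0023 0.0002 -0.0033 0
```

View pics/c12.png

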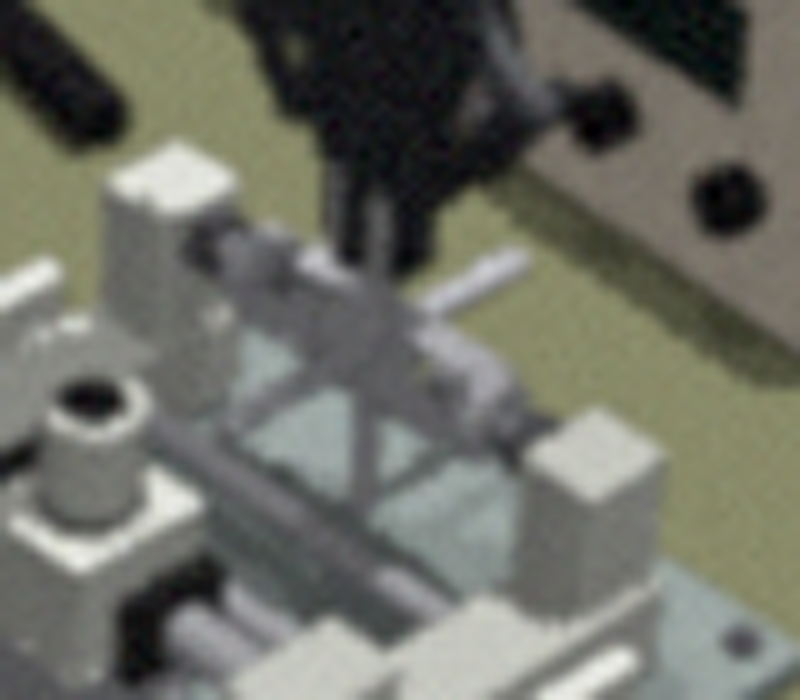

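{"name": "drive_tool", "arguments": {
  "increments": "0.004 0.0003 -0.0003 0;0.004 0.0002 -0.0006 0;0.004 0.0003 -0.0009 0;0.0038 0.0003 -0.0013 0;0.0037 0.0002 -0.0015 0;0.0036 0.0003 -0.0019 0"
}}

```text
t: 12.47
eef_pos: [0.6553, 0.008, 0.1335]
tool_rot: [-0.0, -0.033, 0.999, 0.0]
contact_force: [-10.1, 0.5, 21.0]
gripper_width: 0.095
```

Run:
```python
from h import *
o=bot.get_obs();print(o["eef_pos"],o["contact_force"],o["torque"],o["gripper_width"],o["tool_rot"])
s=bot.read_camera("side")[:,:,::-1]
cv2.imwrite("pics/c13.png",cv2.resize(s[165:235,325:405],None,fx=10,fy=10,interpolation=cv2.INTER_CUBIC))
```

```text
[0.65531611 0.00796519 0.13353451] [-10.09942602   0.50811651  21.03128646] [-0.38347042  2.72751941 -0.30553342] 0.09491613739913074 [-4.12855155e-04 -3.27880421e-02  9.99462238e-01  8.79867768e-05]
```

View pics/c13.png

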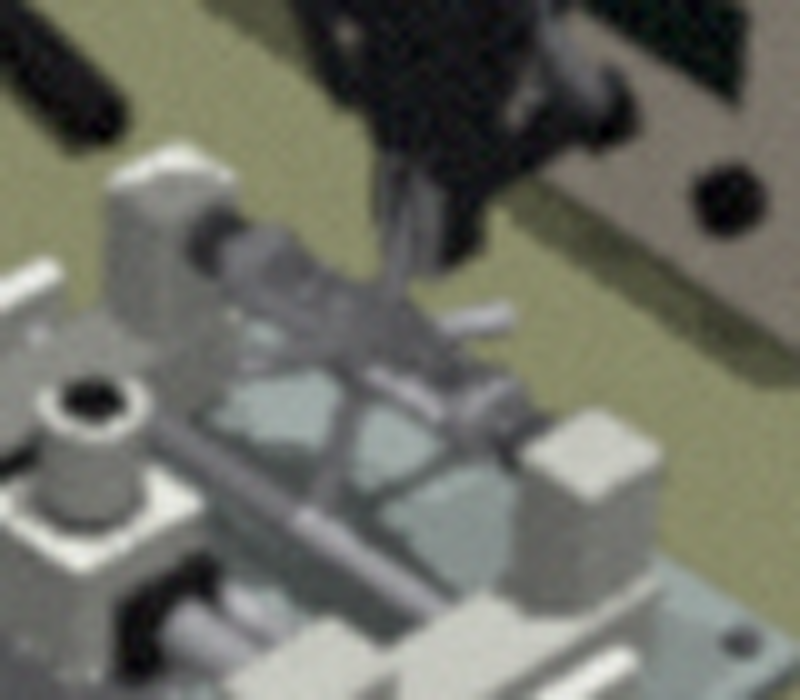

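Run:
```python
from h import *
AX["side"][0]+=.0045
AX["side"][1]+=.0003
for p in [(512,317),(316,502)]:
    x,z=onplane("side",up([p],10,325,165)); print(p,round(x,4),round(z,4),np.hypot(x,z).round(4),"th",np.arctan2(x,z).round(3))
```

```text
(512, 317) 0.0619 -0.0233 0.0661 th 1.932
(316, 502) -0.023 -0.0523 0.0571 th -2.727
```

Pinching at 80 N adds a lot of pivoting friction (Fx −10, Fz 21), and the bar creeps through the pads. I'll release and push the bars with the closed fingertips instead, which gives a cleaner force reading.

{"name": "drive_tool", "arguments": {
  "increments": "0 0 0 0;0 0 0 0;0 0 0 0;0 0 0.02 0;0 0 0.03 0;0 0 0 0",
  "grip": 0.35,
  "squeeze": 40
}}

```text
t: 13.02
eef_pos: [0.6586, 0.0082, 0.187]
tool_rot: [0.004, -0.033, 0.999, 0.0]
contact_force: [1.0, 0.4, 1.7]
gripper_width: 0.345
```

{"name": "drive_tool", "arguments": {
  "increments": "-0.012 -0.0008 0 0;-0.0125 -0.0008 0 0;0 0 0 0;0 0 0 0",
  "grip": 0
}}

```text
t: 13.35
eef_pos: [0.6311, 0.0067, 0.1819]
tool_rot: [0.0, -0.033, 0.999, 0.0]
contact_force: [-0.1, 0.1, 0.7]
gripper_width: 0.0
```

Run:
```python
from h import *
E=[]
for i in range(3):
    s=bot.read_camera("side")[:,:,::-1]; o=bot.get_obs(); E.append(np.r_[o["eef_pos"],o["contact_force"]])
print(np.round(E,4))
cv2.imwrite("pics/c14.png",cv2.resize(s[160:235,325:405],None,fx=8,fy=8,interpolation=cv2.INTER_CUBIC))
```

```text
[[ 0.6317  0.0068  0.1819  0.956   0.819  -0.2524]
 [ 0.6319  0.0069  0.1818  0.0026  0.1126 -0.0927]
 [ 0.6319  0.0068  0.1818  0.9098  1.0069 -0.1564]]
```

View pics/c14.png

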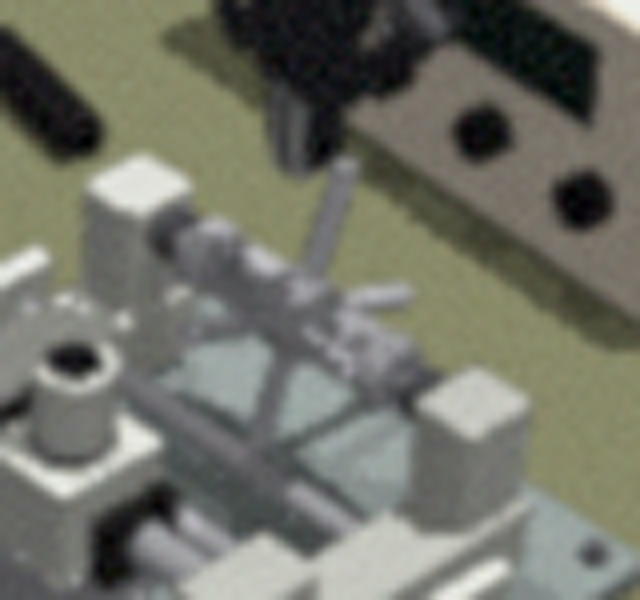

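Run:
```python
from h import *
p=np.array([.6319,.0068,.1818])
c=lambda q:((proj("side",q)-[325,160]+.5)*8-.5).round(0)
print(c(p-[0,0,.022]), c(p-[0,0,.022]-.011*EX), c(p-[0,0,.022]+.011*EX))
AX["side"]=np.array([.639,.0068,.09])
for q in [(347,163),(405,292),(262,447)]:
    x,z=onplane("side",up([q],8,325,160)); print(round(x,4),round(z,4),np.arctan2(x,z).round(3))
```

```text
[[297. 169.]] [[276. 180.]] [[318. 157.]]
0.0198 0.0598 0.32
0.0591 -0.0212 1.915
-0.0176 -0.058 -2.848
```

{"name": "drive_tool", "arguments": {
  "increments": "0 0 -0.012 0;0 0 -0.012 0;0 0 0 0;0.001 0 0 0;0.001 0 0 0;0.001 0 0 0;0.001 0 0 0"
}}

```text
t: 14.08
eef_pos: [0.6357, 0.0066, 0.1582]
tool_rot: [0.0, -0.033, 0.999, 0.0]
contact_force: [0.1, -0.5, 0.3]
gripper_width: 0.004
```

{"name": "drive_tool", "arguments": {
  "increments": "0.001 0 0 0;0.001 0 0 0;0.001 0 0 0;0.001 0 0 0"
}}

```text
t: 14.42
eef_pos: [0.6384, 0.0068, 0.1575]
tool_rot: [-0.001, -0.033, 0.999, 0.0]
contact_force: [-4.2, 0.5, 1.0]
gripper_width: -0.004
```

{"name": "drive_tool", "arguments": {
  "increments": "0.001 0 0 0;0.001 0 0 0;0.001 0 0 0;0.001 0 0 0"
}}

```text
t: 14.75
eef_pos: [0.6425, 0.0067, 0.1572]
tool_rot: [-0.001, -0.033, 0.999, -0.0]
contact_force: [-5.3, -0.5, -0.7]
gripper_width: -0.002
```

Run:
```python
from h import *
E=[]
for i in range(3):
    s=bot.read_camera("side")[:,:,::-1]; o=bot.get_obs(); E.append(np.r_[o["eef_pos"],o["contact_force"]])
print(np.round(E,4))
cv2.imwrite("pics/c15.png",cv2.resize(s[160:235,325:405],None,fx=8,fy=8,interpolation=cv2.INTER_CUBIC))
```

```text
[[ 0.6428  0.0067  0.1573 -4.5433  0.282  -1.3247]
 [ 0.6428  0.0066  0.1573 -4.5872  0.3053  0.2277]
 [ 0.6428  0.0066  0.1574 -4.3394  0.1714 -0.1834]]
```

View pics/c15.png

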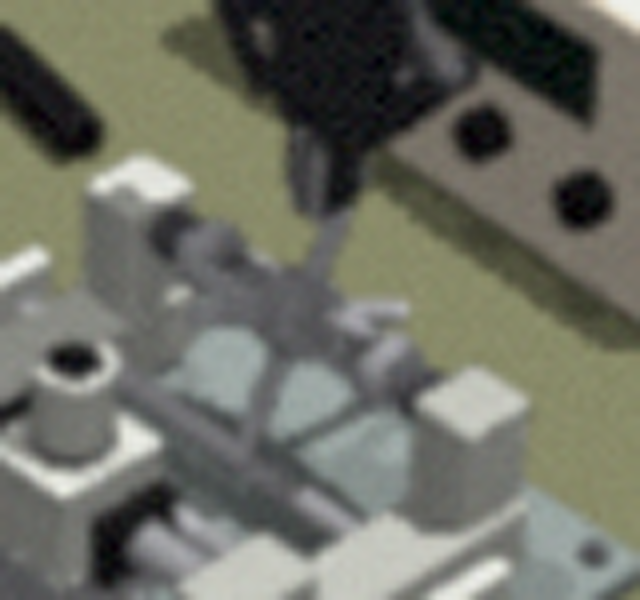

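Pushing works: the force is a clean −4.5 N, which matches the stated free-turning friction. Continuing to about 1 rad.

{"name": "drive_tool", "arguments": {
  "increments": "0.0025 0.0002 -0.0008 0;0.0025 0.0002 -0.0008 0;0.0025 0.0002 -0.0008 0;0.0025 0.0002 -0.0008 0;0.0025 0.0001 -0.0008 0;0.0022 0.0001 -0.002 0;0.0022 0.0002 -0.002 0;0.0022 0.0001 -0.002 0;0.0022 0.0002 -0.002 0;0.0022 0.0001 -0.002 0"
}}

```text
t: 15.73
eef_pos: [0.667, 0.0081, 0.1437]
tool_rot: [0.0, -0.033, 0.999, -0.0]
contact_force: [-4.2, -0.2, 1.3]
gripper_width: 0.0
```

Run:
```python
from h import *
E=[]
for i in range(3):
    s=bot.read_camera("side")[:,:,::-1]; o=bot.get_obs(); E.append(np.r_[o["eef_pos"],o["contact_force"]])
print(np.round(E,4))
cv2.imwrite("pics/s16.png",s)
cv2.imwrite("pics/c16.png",cv2.resize(s[160:250,310:405],None,fx=8,fy=6.6,interpolation=cv2.INTER_CUBIC))
```

```text
[[ 0.6674  0.0082  0.1433 -3.4753 -1.5209  1.4236]
 [ 0.6674  0.0082  0.1436 -2.2857 -1.1664  1.185 ]
 [ 0.6676  0.0083  0.1439 -1.5394  0.5444  0.4332]]
```

View pics/c16.png

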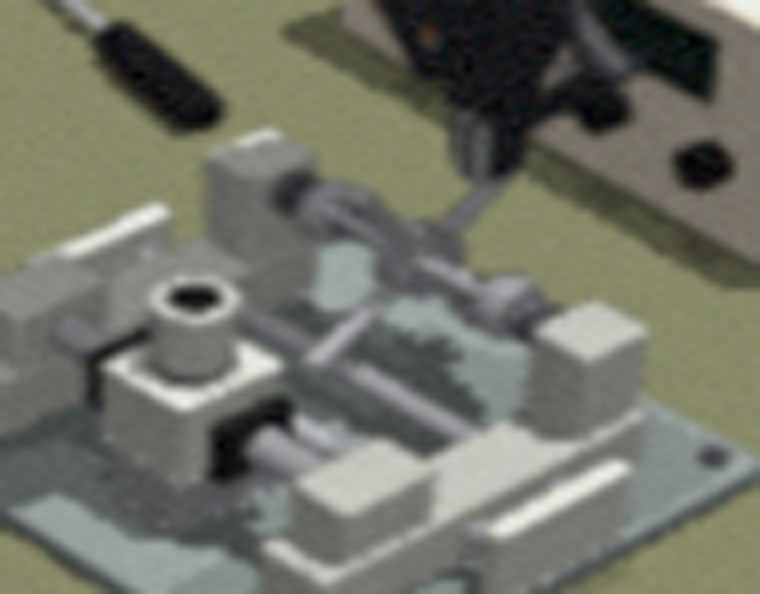

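{"name": "drive_tool", "arguments": {
  "increments": "-0.002 0 0.03 0;-0.02 -0.0015 0.014 0;-0.025 -0.0017 0 0;-0.025 -0.0017 0 0;-0.012 -0.0008 -0.02 0;0 0 -0.016 0;0 0 0 0"
}}

```text
t: 16.47
eef_pos: [0.5816, 0.0031, 0.15]
tool_rot: [-0.001, -0.033, 0.999, 0.0]
contact_force: [-0.9, -0.0, -0.1]
gripper_width: -0.002
```

{"name": "drive_tool", "arguments": {
  "increments": "0.001 0.0001 0 0;0.001 0 0 0;0.001 0.0001 0 0;0.001 0 0 0;0.001 0.0001 0 0;0.001 0.0001 0 0"
}}

```text
t: 16.97
eef_pos: [0.5874, 0.0031, 0.1521]
tool_rot: [-0.002, -0.033, 0.999, 0.0]
contact_force: [-9.4, 0.9, 6.0]
gripper_width: -0.002
```

Run:
```python
from h import *
E=[]
for i in range(2):
    s=bot.read_camera("side")[:,:,::-1]; o=bot.get_obs(); E.append(np.r_[o["eef_pos"],o["contact_force"]])
print(np.round(E,4))
cv2.imwrite("pics/s17.png",s)
cv2.imwrite("pics/c17.png",cv2.resize(s[160:250,310:405],None,fx=8,fy=6.6,interpolation=cv2.INTER_CUBIC))
```

```text
[[ 5.8770e-01  3.0000e-03  1.5220e-01 -8.6507e+00  6.7390e-01  5.6337e+00]
 [ 5.8760e-01  3.1000e-03  1.5220e-01 -7.8505e+00  8.8280e-01  5.8886e+00]]
```

View pics/c17.png

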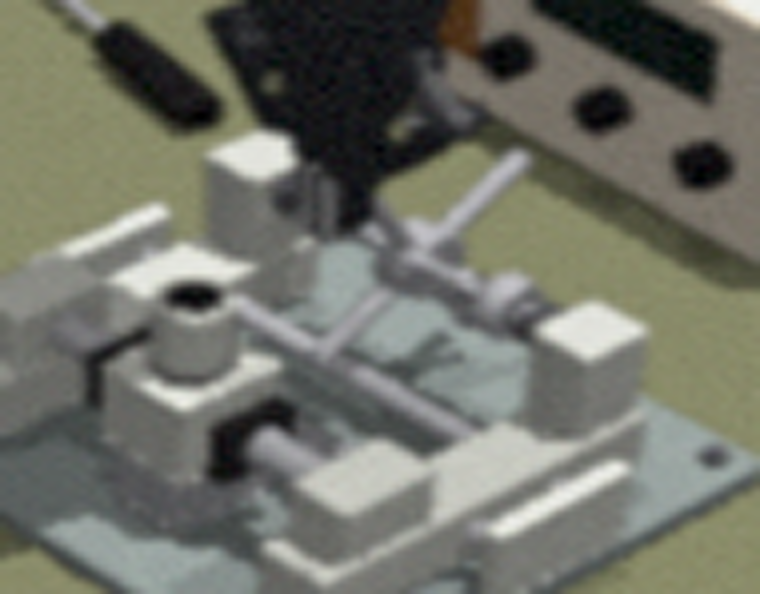

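{"name": "drive_tool", "arguments": {
  "increments": "0.0031 0.0002 0.0013 0;0.0031 0.0002 0.0012 0;0.0031 0.0002 0.0012 0;0.0031 0.0002 0.0011 0;0.0031 0.0002 0.0011 0;0.0031 0.0002 0.001 0;0.0031 0.0002 0.0009 0;0.0031 0.0002 0.0008 0;0.0031 0.0002 0.0007 0;0.0032 0.0002 0.0005 0;0.0032 0.0002 0.0003 0"
}}

```text
t: 17.98
eef_pos: [0.6233, 0.0053, 0.1619]
tool_rot: [-0.0, -0.033, 0.999, 0.0]
contact_force: [-5.4, 0.6, 1.0]
gripper_width: -0.003
```

{"name": "drive_tool", "arguments": {
  "increments": "0.0031 0.0002 0 0;0.0031 0.0002 0 0;0.0031 0.0002 -0.0001 0;0.0031 0.0002 -0.0002 0;0.003 0.0002 -0.0009 0;0.003 0.0002 -0.0009 0;0.003 0.0002 -0.0009 0;0.003 0.0002 -0.0009 0"
}}

```text
t: 18.65
eef_pos: [0.6474, 0.0067, 0.1576]
tool_rot: [-0.0, -0.033, 0.999, -0.0]
contact_force: [-4.8, 0.3, 0.8]
gripper_width: 0.002
```

{"name": "drive_tool", "arguments": {
  "increments": "0.0027 0.0002 -0.0016 0;0.0027 0.0002 -0.0016 0;0.0027 0.0002 -0.0016 0;0.0027 0.0002 -0.0016 0;0.0023 0.0002 -0.0022 0;0.0023 0.0002 -0.0022 0;0.0023 0.0001 -0.0022 0;0.0023 0.0001 -0.0022 0"
}}

```text
t: 19.32
eef_pos: [0.6679, 0.008, 0.1428]
tool_rot: [0.0, -0.033, 0.999, -0.0]
contact_force: [-3.7, -0.1, 2.0]
gripper_width: 0.002
```

Run:
```python
from h import *
E=[]
for i in range(3):
    s=bot.read_camera("side")[:,:,::-1]; o=bot.get_obs(); E.append(np.r_[o["eef_pos"],o["contact_force"]])
print(np.round(E,4))
cv2.imwrite("pics/s18.png",s)
cv2.imwrite("pics/c18.png",cv2.resize(s[160:250,310:405],None,fx=8,fy=6.6,interpolation=cv2.INTER_CUBIC))
```

```text
[[ 0.6682  0.0081  0.1424 -3.231  -1.833   1.9666]
 [ 0.6682  0.008   0.1426 -2.7008 -1.2757  1.1148]
 [ 0.6685  0.0082  0.1429 -1.807  -0.3237  0.7358]]
```

View pics/c18.png

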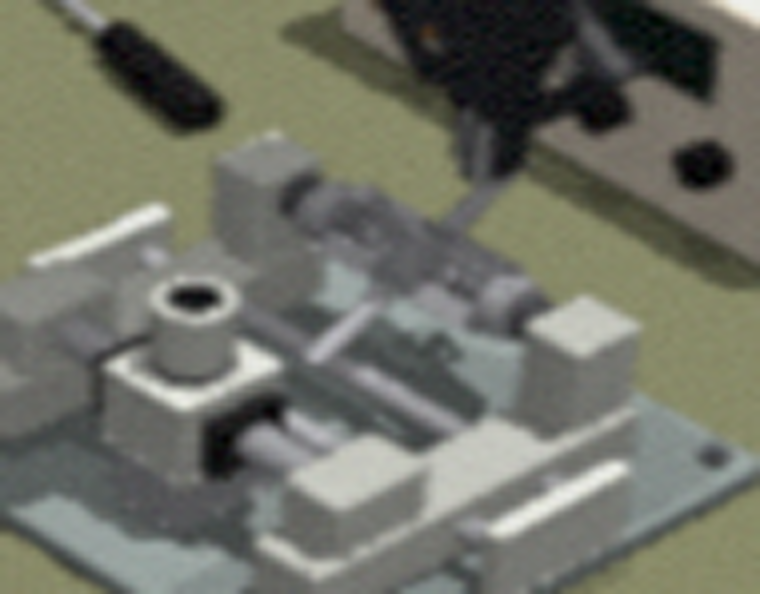

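{"name": "drive_tool", "arguments": {
  "increments": "-0.002 0 0.03 0;-0.02 -0.0015 0.014 0;-0.025 -0.0017 0 0;-0.025 -0.0017 0 0;-0.012 -0.0008 -0.02 0;0 0 -0.016 0;0 0 0 0"
}}

```text
t: 20.05
eef_pos: [0.5824, 0.0028, 0.1491]
tool_rot: [-0.001, -0.033, 0.999, 0.0]
contact_force: [-0.2, -0.7, -0.3]
gripper_width: 0.005
```

{"name": "drive_tool", "arguments": {
  "increments": "0.001 0.0001 0 0;0.001 0 0 0;0.001 0.0001 0.0002 0;0.001 0 0.0003 0;0.0015 0.0001 0.0006 0;0.002 0.0001 0.0009 0"
}}

```text
t: 20.55
eef_pos: [0.59, 0.0031, 0.1529]
tool_rot: [-0.001, -0.033, 0.999, 0.0]
contact_force: [-6.3, 1.3, 3.7]
gripper_width: 0.003
```

{"name": "drive_tool", "arguments": {
  "increments": "0.0025 0.0002 0.0011 0;0.0025 0.0002 0.0011 0;0.0025 0.0002 0.001 0;0.0025 0.0002 0.0009 0"
}}

```text
t: 20.88
eef_pos: [0.6007, 0.0037, 0.1575]
tool_rot: [-0.001, -0.033, 0.999, 0.0]
contact_force: [-4.5, -0.1, 4.0]
gripper_width: -0.0
```

{"name": "drive_tool", "arguments": {
  "increments": "0.0028 0.0002 0.0011 0;0.0028 0.0002 0.001 0;0.0028 0.0002 0.0009 0;0.0028 0.0002 0.0008 0"
}}

```text
t: 21.22
eef_pos: [0.6124, 0.0045, 0.1611]
tool_rot: [0.0, -0.033, 0.999, 0.0]
contact_force: [-3.8, 0.8, 2.4]
gripper_width: 0.001
```

Run:
```python
from h import *
E=[]
for i in range(3):
    s=bot.read_camera("side")[:,:,::-1]; o=bot.get_obs(); E.append(np.r_[o["eef_pos"],o["contact_force"]])
print(np.round(E,4))
cv2.imwrite("pics/s19.png",s)
cv2.imwrite("pics/c19.png",cv2.resize(s[185:245,305:365],None,fx=10,fy=10,interpolation=cv2.INTER_CUBIC))
```

```text
[[ 0.6131  0.0046  0.1612 -3.6259 -0.1137  2.9694]
 [ 0.613   0.0045  0.161  -2.7128  0.1207  1.2147]
 [ 0.613   0.0045  0.161  -1.4544  1.0242  0.2073]]
```

View pics/c19.png

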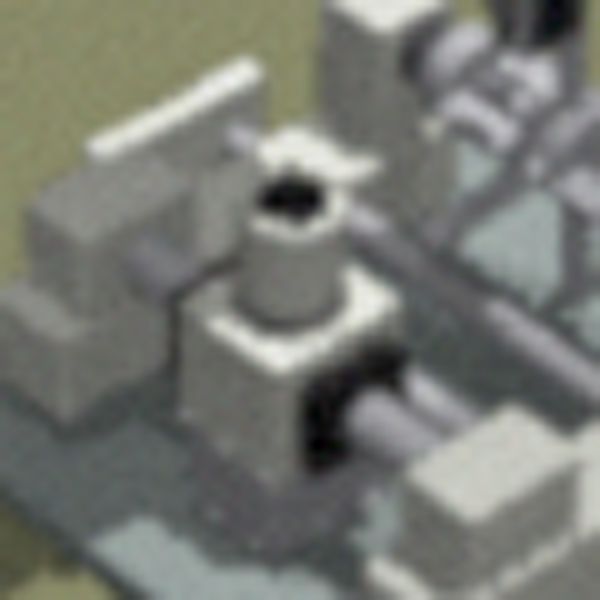

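The right pad is close to or touching the housing, the left pad is just disappearing behind it, and turning is still free. Continuing in short pieces.

{"name": "drive_tool", "arguments": {
  "increments": "0.003 0.0002 0.0005 0;0.003 0.0002 0.0003 0;0.003 0.0002 0.0002 0;0.003 0.0002 0.0001 0"
}}

```text
t: 21.7
eef_pos: [0.6243, 0.0053, 0.1618]
tool_rot: [-0.0, -0.033, 0.999, 0.0]
contact_force: [-3.4, -0.8, 1.9]
gripper_width: -0.003
```

{"name": "drive_tool", "arguments": {
  "increments": "0.003 0.0002 0 0;0.003 0.0002 0 0;0.003 0.0002 -0.0002 0"
}}

```text
t: 21.95
eef_pos: [0.6332, 0.0059, 0.1613]
tool_rot: [-0.0, -0.033, 0.999, -0.0]
contact_force: [-5.4, 0.4, 1.2]
gripper_width: -0.0
```

{"name": "drive_tool", "arguments": {
  "increments": "0.003 0.0002 -0.0003 0;0.003 0.0002 -0.0006 0;0.003 0.0002 -0.0007 0"
}}

```text
t: 22.2
eef_pos: [0.6421, 0.0064, 0.1596]
tool_rot: [-0.0, -0.033, 0.999, -0.0]
contact_force: [-4.1, -0.3, -1.2]
gripper_width: -0.001
```

{"name": "drive_tool", "arguments": {
  "increments": "0.003 0.0002 -0.0009 0;0.003 0.0002 -0.0011 0;0.0028 0.0002 -0.0012 0"
}}

```text
t: 22.45
eef_pos: [0.6505, 0.0069, 0.1562]
tool_rot: [-0.001, -0.033, 0.999, -0.0]
contact_force: [-6.0, -0.6, -0.9]
gripper_width: -0.002
```

Run:
```python
from h import *
E=[]
for i in range(3):
    s=bot.read_camera("side")[:,:,::-1]; o=bot.get_obs(); E.append(np.r_[o["eef_pos"],o["contact_force"]])
print(np.round(E,4))
cv2.imwrite("pics/s20.png",s)
cv2.imwrite("pics/c20.png",cv2.resize(s[185:245,305:365],None,fx=10,fy=10,interpolation=cv2.INTER_CUBIC))
# torque from moving samples
def th_tau(ex,ez,fx,fz):
    x=ex+.011-.638; z=ez-.022-.09; r=np.hypot(x,z); th=np.arctan2(x,z)+np.arcsin(.005/r); return round(th,3), round(-(z*fx-x*fz),3)
for a in [(.6425,.1572,-5.3,-.7),(.667,.1437,-4.2,1.3),(.6474,.1576,-4.8,.8),(.6679,.1428,-3.7,2.0)]: print(th_tau(*a))
```

```text
[[ 0.651   0.0069  0.156  -4.2985 -0.3307 -0.7785]
 [ 0.651   0.0069  0.1562 -4.1447 -0.7434 -0.629 ]
 [ 0.6512  0.0069  0.1565 -3.5307 -0.3408 -0.2073]]
(np.float64(0.435), 0.229)
(np.float64(0.999), 0.185)
(np.float64(0.521), 0.235)
(np.float64(1.023), 0.196)
```

View pics/c20.png

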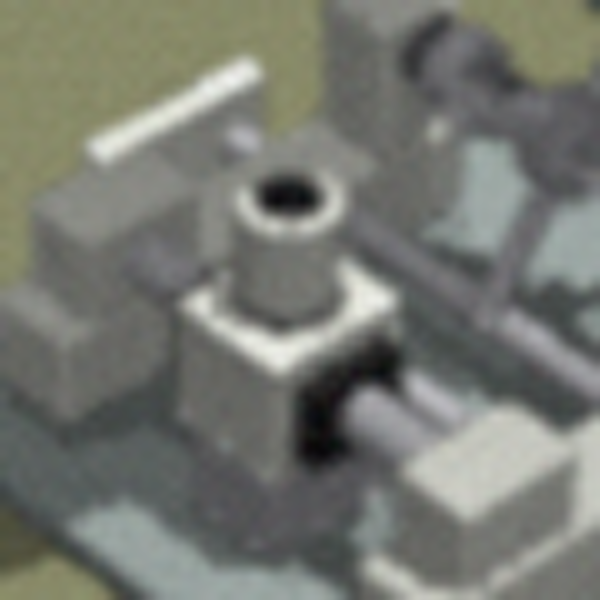

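{"name": "drive_tool", "arguments": {
  "increments": "0.0027 0.0002 -0.0015 0;0.0027 0.0002 -0.0016 0;0.0026 0.0002 -0.0017 0"
}}

```text
t: 22.85
eef_pos: [0.6583, 0.0074, 0.1518]
tool_rot: [-0.001, -0.033, 0.999, -0.0]
contact_force: [-7.0, -0.3, 1.3]
gripper_width: -0.005
```

{"name": "drive_tool", "arguments": {
  "increments": "0.0025 0.0002 -0.0019 0;0.0025 0.0002 -0.002 0;0.0023 0.0002 -0.0021 0"
}}

```text
t: 23.1
eef_pos: [0.6658, 0.0078, 0.146]
tool_rot: [-0.001, -0.033, 0.999, -0.0]
contact_force: [-7.1, -1.2, 3.3]
gripper_width: -0.0
```

```bash
cat >> h.py <<'E'
def th_tau(ex,ez,fx,fz,lead=0):
    x=ex+.011-.638; z=ez-.022-.09; r=np.hypot(x,z); th=np.arctan2(x,z)+np.arcsin(.005/r); return round(th,3), round(-(z*fx-x*fz),3)
E
python3 - <<'E'
from h import *
o=bot.get_obs();print(o["eef_pos"],o["contact_force"],th_tau(o["eef_pos"][0],o["eef_pos"][2],o["contact_force"][0],o["contact_force"][2]))
E
```

```text
[0.66575364 0.00780223 0.14598143] [-7.07722065 -1.23590946  3.25119113] (np.float64(0.948), np.float64(0.366))
```

The turning torque has risen clearly above free turning, 0.37 against about 0.2 N·m. I'll stop here and check before going on.

Run:
```python
from h import *
for i in range(4):
    s=bot.read_camera("side")[:,:,::-1]; o=bot.get_obs(); print(o["eef_pos"].round(4),o["contact_force"].round(2),th_tau(o["eef_pos"][0],o["eef_pos"][2],o["contact_force"][0],o["contact_force"][2]))
cv2.imwrite("pics/s21.png",s)
cv2.imwrite("pics/c21.png",cv2.resize(s[165:245,305:405],None,fx=8,fy=7,interpolation=cv2.INTER_CUBIC))
```

```text
[0.6661 0.0079 0.1456] [-5.71  0.01  1.48] (np.float64(0.957), np.float64(0.25))
[0.6662 0.0079 0.1459] [-3.18 -0.56  1.76] (np.float64(0.955), np.float64(0.177))
[0.6665 0.0079 0.1461] [-3.54 -1.84  2.05] (np.float64(0.954), np.float64(0.201))
[0.6668 0.008  0.1464] [-2.74 -0.82  1.26] (np.float64(0.954), np.float64(0.145))
```

View pics/c21.png

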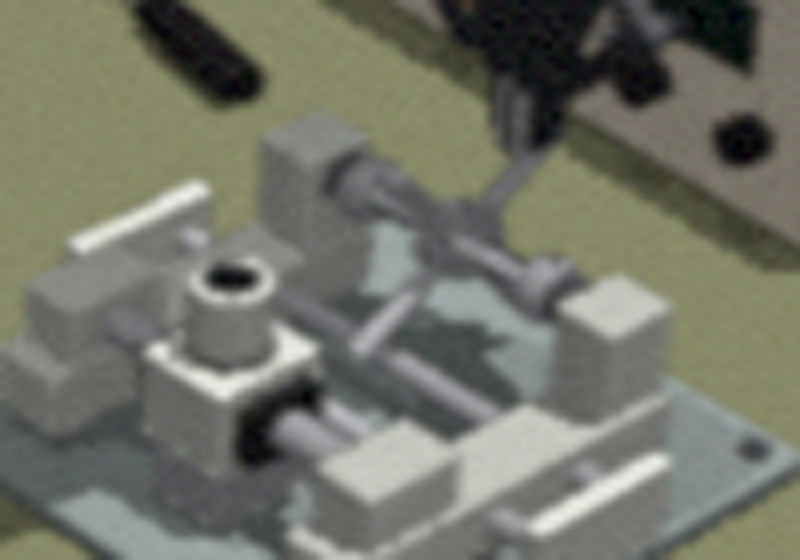

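{"name": "drive_tool", "arguments": {
  "increments": "0 0 0.04 0;-0.01 0.02 0.03 0;-0.01 0.035 0.01 0;-0.01 0.038 0 0;-0.01 0.038 0 0;-0.01 0.038 0 0;-0.01 0.038 0 0;-0.01 0.038 0 0;-0.01 0.038 0 0;-0.01 0.03 0 0;0 0 0 0"
}}

```text
t: 24.22
eef_pos: [0.5733, 0.3322, 0.2268]
tool_rot: [0.001, -0.039, 0.999, 0.004]
contact_force: [-0.7, 1.0, 0.5]
gripper_width: -0.0
```

Run:
```python
from h import *
t=bot.read_camera("top")[:,:,::-1]; s=bot.read_camera("side")[:,:,::-1]
cv2.imwrite("pics/t22.png",t); cv2.imwrite("pics/s22.png",s)
cv2.imwrite("pics/ct22.png",cv2.resize(t[135:235,270:380],None,fx=7,fy=6,interpolation=cv2.INTER_CUBIC))
cv2.imwrite("pics/ct22b.png",cv2.resize(t[185:225,295:345],None,fx=14,fy=14,interpolation=cv2.INTER_CUBIC))
cv2.imwrite("pics/cs22.png",cv2.resize(s[165:245,305:405],None,fx=8,fy=7,interpolation=cv2.INTER_CUBIC))
```

```text
(no output)
```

View pics/ct22.png

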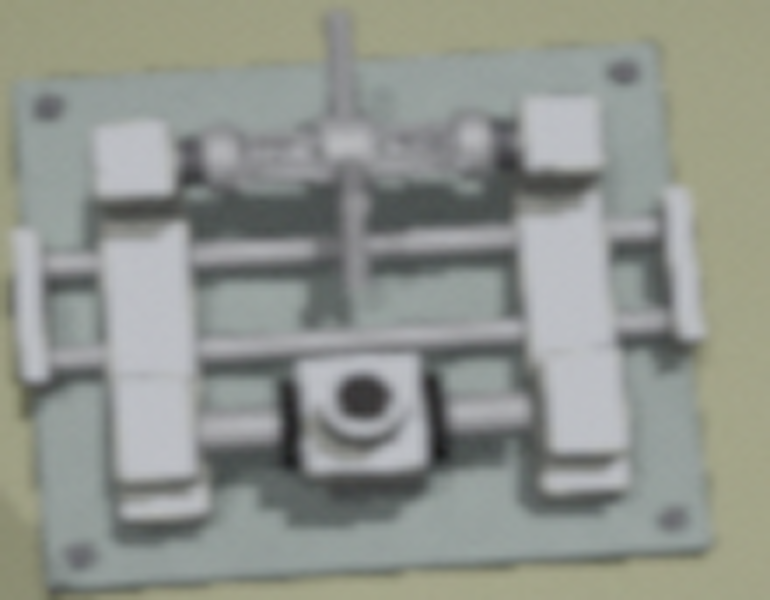

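View pics/ct22b.png

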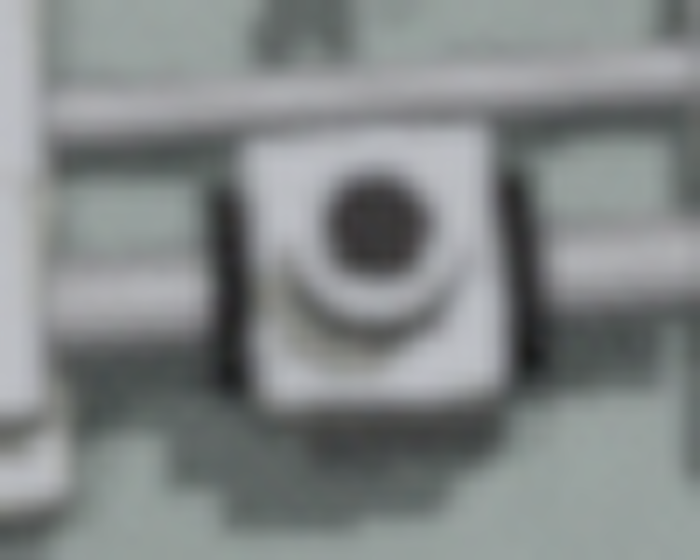

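View pics/cs22.png

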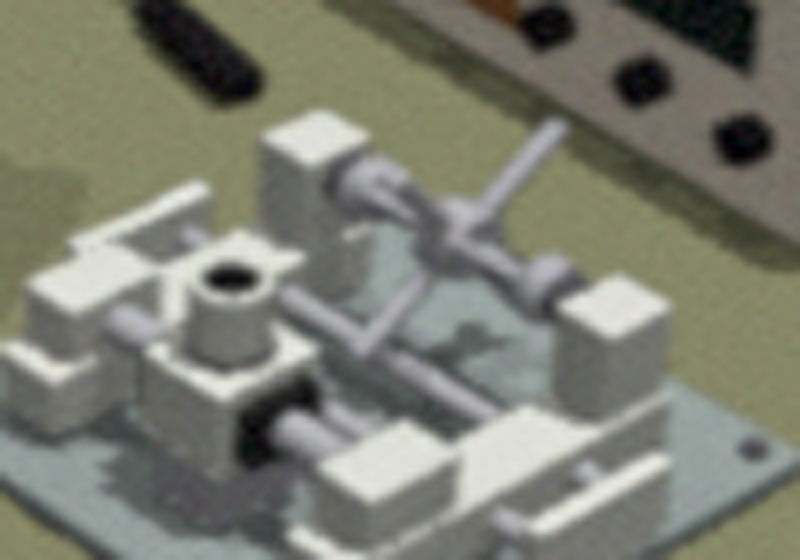

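Top view: both pads lie against the foot, left edge at x≈245 and right at x≈505 in the crop, and the housing sits square and upright. Next I'll measure the bar angle and the edges.

Run:
```python
from h import *
def up2(p,fx,fy,x0,y0): return (np.array(p)+.5)/[fx,fy]-.5+[x0,y0]
pr=lambda P,Q: ((np.array(P)-Q))
T=np.array(onplane("side",up2([(563,125)],8,7,305,165))); B=np.array(onplane("side",up2([(360,350)],8,7,305,165)))
d=T-B; print("side th",np.arctan2(*d),"centre",(T+B)/2,np.linalg.norm(d))
T=np.array(onplane("top",up2([(337,12)],7,6,270,135))); B=np.array(onplane("top",up2([(360,312)],7,6,270,135)))
print("top",T,B)
# initial side image check for same method (th=.97 known)
T=np.array(onplane("side",up([(537,80)],6,285,170))); B=np.array(onplane("side",up([(395,270)],6,285,170))); d=T-B
print("initial th",np.arctan2(*d),(T+B)/2,np.linalg.norm(d))
# jaw block separations: edges at row in top images
for f in("pics/top0.png","pics/t22.png"):
    im=cv2.cvtColor(cv2.imread(f),cv2.COLOR_BGR2GRAY).astype(float)
    for r0,r1 in((206,212),):   # pad rows
        p=im[r0:r1].mean(0)[285:360]; print(f,np.round(p).astype(int).tolist())
```

```text
side th 0.9790864336157402 centre [ 0.00473552 -0.00034883] 0.12613287924834962
top [0.05389572 0.03189117] [-0.06328643 -0.0399187 ]
initial th 0.9304428860053594 [ 0.00470864 -0.00141123] 0.121206483374169
pics/top0.png [184, 183, 184, 184, 184, 183, 182, 171, 150, 132, 126, 124, 123, 122, 121, 120, 119, 117, 114, 104, 78, 48, 36, 56, 95, 123, 132, 135, 135, 124, 116, 149, 177, 184, 184, 184, 184, 184, 184, 184, 184, 184, 184, 180, 160, 120, 94, 91, 81, 60, 41, 36, 45, 66, 79, 83, 84, 85, 85, 86, 93, 109, 111, 92, 81, 77, 85, 104, 132, 153, 158, 158, 157, 156, 156]
pics/t22.png [119, 148, 180, 190, 191, 191, 191, 191, 191, 191, 191, 187, 168, 139, 128, 125, 124, 123, 122, 121, 120, 118, 117, 113, 96, 60, 38, 69, 124, 154, 151, 138, 129, 126, 129, 132, 131, 134, 140, 148, 153, 163, 179, 188, 185, 157, 93, 42, 49, 72, 88, 91, 91, 91, 90, 92, 95, 108, 110, 94, 86, 89, 103, 133, 159, 166, 167, 166, 166, 166, 167, 166, 168, 170, 159]
```

{"name": "drive_tool", "arguments": {
  "increments": "0.001 -0.025 0 0;0.001 -0.038 0 0;0.001 -0.038 0 0;0.001 -0.038 0 0;0.001 -0.038 0 0;0.001 -0.038 0 0;0.001 -0.038 0 0;0.001 -0.038 0 0;0.001 -0.026 0 0;0 -0.012 0 0;0 0 0 0"
}}

```text
t: 25.23
eef_pos: [0.5857, -0.0134, 0.2267]
tool_rot: [0.001, -0.029, 1.0, -0.001]
contact_force: [0.3, -0.7, 0.0]
gripper_width: 0.0
```

Run:
```python
from h import *
for i in range(2):
    bot.read_camera("side"); o=bot.get_obs();print(o["eef_pos"],o["contact_force"],o["tool_rot"].round(3))
```

```text
[ 0.58578702 -0.00996802  0.22655352] [0.08043496 1.01408738 0.33764243] [ 0.001 -0.031  1.    -0.   ]
[ 0.58572328 -0.00752407  0.22631061] [ 0.21277377 -0.00441639  0.29029527] [ 0.001 -0.033  0.999  0.   ]
```

{"name": "drive_tool", "arguments": {
  "increments": "-0.004 0.009 -0.016 0;0 0 -0.02 0;0 0 -0.02 0;0 0 -0.02 0;0 0 0 0;0 0 0 0"
}}

```text
t: 25.83
eef_pos: [0.5808, 0.0034, 0.1494]
tool_rot: [-0.001, -0.035, 0.999, 0.0]
contact_force: [-0.2, -0.2, 0.8]
gripper_width: 0.003
```

{"name": "drive_tool", "arguments": {
  "increments": "0.0015 0.0001 0 0;0.0015 0.0001 0 0"
}}

```text
t: 26.0
eef_pos: [0.5837, 0.0027, 0.1507]
tool_rot: [-0.001, -0.034, 0.999, 0.001]
contact_force: [-6.9, 2.0, 0.1]
gripper_width: -0.002
```

{"name": "drive_tool", "arguments": {
  "increments": "0.001 0.0001 0.0004 0"
}}

```text
t: 26.08
eef_pos: [0.5839, 0.0027, 0.1507]
tool_rot: [-0.002, -0.034, 0.999, 0.001]
contact_force: [-6.8, 2.3, -0.9]
gripper_width: -0.003
```

{"name": "drive_tool", "arguments": {
  "increments": "0.001 0.0001 0.0005 0"
}}

```text
t: 26.17
eef_pos: [0.5844, 0.0027, 0.1511]
tool_rot: [-0.002, -0.034, 0.999, 0.001]
contact_force: [-7.1, 1.6, 0.2]
gripper_width: 0.001
```

{"name": "drive_tool", "arguments": {
  "increments": "0.001 0.0001 0.0005 0"
}}

```text
t: 26.25
eef_pos: [0.5852, 0.0028, 0.1516]
tool_rot: [-0.002, -0.033, 0.999, 0.001]
contact_force: [-8.8, 1.4, 0.4]
gripper_width: 0.001
```

{"name": "drive_tool", "arguments": {
  "increments": "0.001 0.0001 0.0005 0"
}}

```text
t: 26.33
eef_pos: [0.586, 0.0029, 0.1521]
tool_rot: [-0.002, -0.033, 0.999, 0.001]
contact_force: [-8.5, 1.2, 2.7]
gripper_width: 0.002
```

Run:
```python
from h import *
for i in range(3):
    bot.read_camera("side"); o=bot.get_obs();p=o["eef_pos"];f=o["contact_force"]; x=p[0]+.011-.638; z=.0505
    print(p.round(4),f.round(2),o["torque"].round(3), round(-(z*f[0]-x*f[2]),3))
```

```text
[0.5862 0.0029 0.1523] [-9.13  1.64  2.37] [0.349 1.769 0.023] 0.364
[0.5862 0.0029 0.1523] [-7.77  1.54  1.53] [ 4.090e-01  1.668e+00 -1.000e-03] 0.33
[0.5862 0.0028 0.1523] [-9.06  1.65  3.16] [0.416 1.661 0.085] 0.329
```

{"name": "drive_tool", "arguments": {
  "increments": "0.001 0.0001 0.0005 0"
}}

```text
t: 26.57
eef_pos: [0.5868, 0.0029, 0.1526]
tool_rot: [-0.003, -0.033, 0.999, 0.001]
contact_force: [-9.9, 2.0, 2.2]
gripper_width: -0.001
```

{"name": "drive_tool", "arguments": {
  "increments": "0.001 0.0001 0.0005 0"
}}

```text
t: 26.65
eef_pos: [0.5878, 0.003, 0.1532]
tool_rot: [-0.003, -0.033, 0.999, 0.001]
contact_force: [-10.0, 1.9, 3.9]
gripper_width: 0.003
```

{"name": "drive_tool", "arguments": {
  "increments": "0.001 0.0001 0.0005 0"
}}

```text
t: 26.73
eef_pos: [0.5887, 0.0031, 0.1538]
tool_rot: [-0.003, -0.033, 0.999, 0.001]
contact_force: [-9.8, 1.5, 4.7]
gripper_width: 0.005
```

Run:
```python
from h import *
for i in range(3):
    o=bot.get_obs();p=o["eef_pos"];f=o["contact_force"]; x=p[0]+.011-.638; z=.0505
    print(p.round(4),f.round(2),o["torque"].round(3), round(-(z*f[0]-x*f[2]),3));bot.read_camera("side")
```

```text
[0.5887 0.0031 0.1538] [-9.79  1.49  4.74] [0.344 2.176 0.035] 0.313
[0.589  0.0031 0.154 ] [-9.92  2.19  4.14] [3.700e-01 2.094e+00 1.000e-03] 0.344
[0.589  0.0031 0.154 ] [-10.05   2.12   5.69] [ 0.459  2.048 -0.   ] 0.291
```

Torque at this bar averages about 0.33 N·m against about 0.21 when free at the same place. That puts the clamp near 20–25 N, so I'm stopping here, backing off and doing a final check.

{"name": "drive_tool", "arguments": {
  "increments": "-0.005 0 0 0;-0.008 0 0 0;0 0 0.03 0;0 0 0.04 0;0 0.02 0.02 0;0 0.038 0 0;0 0.038 0 0;0 0.038 0 0;0 0.038 0 0;0 0.038 0 0;0 0.038 0 0;0 0.03 0 0"
}}

```text
t: 27.88
eef_pos: [0.5779, 0.284, 0.2445]
tool_rot: [0.001, -0.034, 0.999, 0.001]
contact_force: [0.3, -0.1, 0.3]
gripper_width: -0.0
```

{"name": "drive_tool", "arguments": {
  "increments": "0 0.02 0 0;0 0 0 0;0 0 0 0;0 0 0 0"
}}

```text
t: 28.22
eef_pos: [0.5788, 0.299, 0.244]
tool_rot: [0.001, -0.033, 0.999, -0.0]
contact_force: [0.4, -0.6, -0.8]
gripper_width: -0.002
```

Run:
```python
from h import *
t=bot.read_camera("top")[:,:,::-1]; s=bot.read_camera("side")[:,:,::-1]
cv2.imwrite("pics/t30.png",t)
cv2.imwrite("pics/s30.png",s)
cv2.imwrite("pics/ct30b.png",np.hstack([cv2.resize(t[185:225,297:347],None,fx=8,fy=8,interpolation=cv2.INTER_CUBIC),cv2.resize(s[190:240,305:355],(400,320),interpolation=cv2.INTER_CUBIC)]))
o=bot.get_obs();print(o["t"],o["eef_pos"],o["contact_force"],o["joint_vel"].round(3))
```

```text
28.3167 [0.57895414 0.29822708 0.24391808] [ 0.46255077  0.00377411 -0.05805139] [ 0.006  0.002 -0.001  0.002 -0.002  0.002  0.001]
```

View pics/ct30b.png

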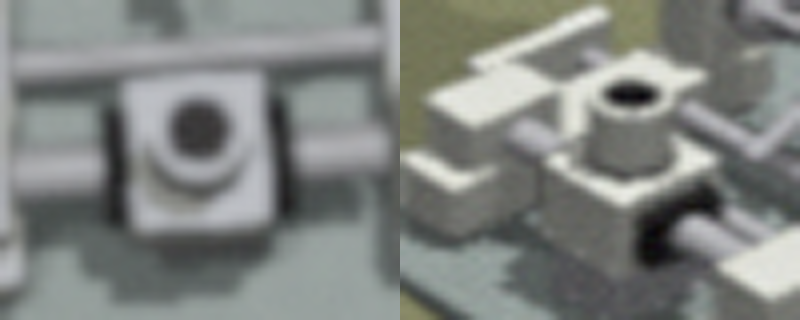

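View pics/s30.png

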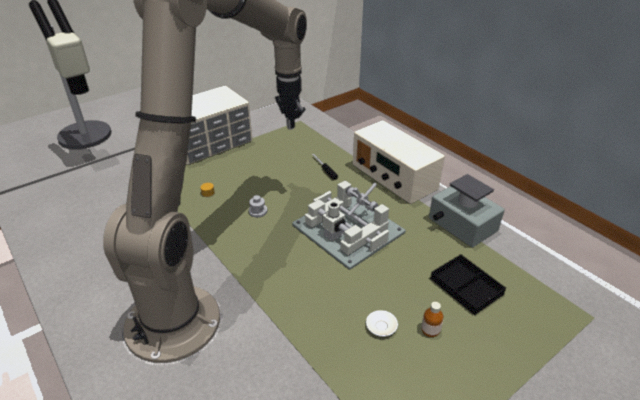

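The housing stands square and upright with both pads bearing, the arm is clear, and the other items haven't moved. One last numeric check, then I'll hand in.

Run:
```python
from h import *
C=cast("top",up([(245,147),(490,130),(508,390),(262,405)],14,295,185),.09)[:,:2]
d=C.mean(0)-[.5170,-.0011]; a=C[0]+C[1]-C[2]-C[3]
print("housing-bed in bed axes",d@EX[:2],d@EY[:2],"yaw-bed",np.arctan2(a[1],a[0])-YAW)
d=cv2.absdiff(cv2.imread("pics/top0.png"),cv2.imread("pics/t30.png")).max(2)
for n,(x,y) in dict(post=(231,251),dish=(447,249),flask=(479,213),driver=(212,137),tray=(456,150),spool=(158,283)).items(): print(n,d[y-8:y+8,x-8:x+8].mean())
bot.hand_in()
```

```text
housing-bed in bed axes -0.0013302754032942803 0.002843180039869939 yaw-bed -0.01001477058167017
post 98.328125
dish 7.67578125
flask 6.7890625
driver 5.9765625
tray 4.484375
spool 7.51171875
the job is handed in; nothing more can be done
```

The housing stands upright and square on the bed, clamped by both jaws at roughly 20–25 N. I handed the job in at about 28 s with the arm clear of everything. No verdict comes back, and the clamping force is an estimate.

**Placing:** I gripped the housing by its neck, set it on the bed and let go. In the last top picture it sits about 1 mm (x) and 3 mm (y) from the bed's centre and within about 0.01 rad of square. Most of the y offset is probably from one pad sliding it across as the jaws closed.

**Turning:** Pinching the bars worked badly. At 30 N the bar slipped out of the fingers, and at 80 N it crept through them with extra drag. I let go and pushed the bars round with the closed fingertips instead. That read about 4.5 N when turning freely, as expected. The turnbuckle ended at about 4.75 rad.

**Clamping force:** The two checks did not fully agree:
- **By feel:** the turning torque rose from about 0.21 N·m free to about 0.33 N·m, which gives 20–25 N. Single readings scattered by several newtons, and some implied 30 N or more.
- **By pad gaps in the pictures:** a lower force, roughly 5–10 N, but with an error of about 8 N.

**Other things:** The dish, flask, driver, tray and spool look unchanged from the first top picture. The picture comparison flagged a large change at the post. The raised arm or its shadow probably covered that spot, because the side picture shows the post standing in its original place.

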